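# Fill and close the toggle tin

## Task

Get the tin of boot toggles ready: while the tin is still empty, give it a blow of air by pressing the red cap of the air can right down and letting it spring back. Then pour the toggles from the red cup into the tin, add the ones left lying about on the bench so that every toggle is in it, and close it with the blue lid flat and square on top, its edges overlapping evenly all round. Leave the empty cup standing upright on its black mat, and do not disturb the other things on the bench.

Things in the scene. Friction and masses are not known exactly. Their poses are not given: they have to be found in the camera images.
- tin: open steel parts tin screwed to the bench, 150 mm (its x) by 110 mm (its y) by 75 mm high, walls 4 mm; origin at the centre of its underside
- can: upright white air-duster can with a blue band, 62 mm thick, fixed on a 90 mm square clamp plate beside the tin, its nozzle towards the tin; origin under its centre; shoulder 142 mm above the bench
- cap (a joint): sprung red cap on top of the air can: 0 up, 0.008 m fully pressed; it springs up by itself; about 5 N presses it right down
- cap_top (a point): centre of the cap's flat round top (38 mm across), about 174 mm above the bench
- mat: round black rubber mat, 110 mm across, 4 mm thick, fixed to the bench; origin at the centre of its underside
- cup: open red plastic cup holding toggles, standing on the mat: 85 mm high, 64 mm across at the foot, 70 mm at the rim, wall 2.5 mm, floor 4 mm; origin at the centre of its underside, z up through the mouth
- cup_rim (a point): centre of the cup's mouth, 85 mm above its underside
- lid: blue flat lid for the tin, 160 mm (its x) by 120 mm (its y), 6 mm thick, with a black grip bar on top: 70 mm along x, 20 mm wide in y, its top 36 mm above the lid's underside; origin at the centre of the underside
- toggle1_mid (a point): a yellow plastic cord toggle, barrel shaped, 22 mm across its middle and 24 mm long, 16 mm across its flat ends; the point is the middle of the barrel, z along the barrel. Starts in the cup. Some may be absent (None).
- toggle2_mid (a point): a yellow plastic cord toggle, barrel shaped, 22 mm across its middle and 24 mm long, 16 mm across its flat ends; the point is the middle of the barrel, z along the barrel. Starts in the cup. Some may be absent (None).
- toggle3_mid (a point): a yellow plastic cord toggle, barrel shaped, 22 mm across its middle and 24 mm long, 16 mm across its flat ends; the point is the middle of the barrel, z along the barrel. Starts in the cup. Some may be absent (None).
- toggle4_mid (a point): a yellow plastic cord toggle, barrel shaped, 22 mm across its middle and 24 mm long, 16 mm across its flat ends; the point is the middle of the barrel, z along the barrel. Starts in the cup. Some may be absent (None).
- toggle5_mid (a point): a yellow plastic cord toggle, barrel shaped, 22 mm across its middle and 24 mm long, 16 mm across its flat ends; the point is the middle of the barrel, z along the barrel. Starts in the cup. Some may be absent (None).
- toggle6_mid (a point): a yellow plastic cord toggle, barrel shaped, 22 mm across its middle and 24 mm long, 16 mm across its flat ends; the point is the middle of the barrel, z along the barrel. Starts in the cup. Some may be absent (None).
- stray1_mid (a point): a yellow plastic cord toggle, barrel shaped, 22 mm across its middle and 24 mm long, 16 mm across its flat ends; the point is the middle of the barrel, z along the barrel. Starts standing loose on the bench. Some may be absent (None).
- stray2_mid (a point): a yellow plastic cord toggle, barrel shaped, 22 mm across its middle and 24 mm long, 16 mm across its flat ends; the point is the middle of the barrel, z along the barrel. Starts standing loose on the bench. Some may be absent (None).
- stray3_mid (a point): a yellow plastic cord toggle, barrel shaped, 22 mm across its middle and 24 mm long, 16 mm across its flat ends; the point is the middle of the barrel, z along the barrel. Starts standing loose on the bench. Some may be absent (None).
- stray4_mid (a point): a yellow plastic cord toggle, barrel shaped, 22 mm across its middle and 24 mm long, 16 mm across its flat ends; the point is the middle of the barrel, z along the barrel. Starts standing loose on the bench. Some may be absent (None).
- pot: closed jar 72 mm across, 85 mm high (bystander)
- spool: red thread spool, 60 mm across the foot, 85 mm high (bystander)
- brush: wooden brush, 200 mm long (bystander)
- hammer: hammer lying on the bench (bystander)
There are look-alikes about, which are no part of the job. What is shaped like the can but orange or pink is not meant.

How it is judged:
By the outcome, as a careful person would: the job done as asked, in the order asked, and still so for the second after the job is handed in, with the robot touching nothing.
Of toggle4, toggle5, toggle6 only 1 to 3 are there at a start; the rules pass over those that are not, and their reading is None.
Of stray1, stray2, stray3, stray4 only 2 to 4 are there at a start; the rules pass over those that are not, and their reading is None.
At some moment in a run one of lid, stray1, stray2, stray3, stray4 may be knocked a few centimetres aside while the robot is not near it.
It also fails if it takes over 210 s, if anything falls off the work surface, if the arm or the gripper's body presses on something with over 40 N, if the wrist force passes 120 N, or if a joint passes its speed limit or range.

## Robot

A 7-joint arm with a two-finger parallel gripper is mounted at the origin on the work surface. World frame = base frame: x ahead of the robot, y to its left, z up, the work surface at z = 0. Lengths are in m, angles in rad, forces in N, time in s.
With the tool pointing down it reaches from about 0.4 to 0.925 m from the base axis. Payload 4.1 kg.
Tool frame: the origin (TCP) lies at the centre of the arm's flange, where the gripper is bolted on; the fingertips stand 173 mm ahead of it and the grasp point (between the pads) lies 155 mm ahead of it; z points along the fingers, x is the direction in which the jaws open and shut, and the axes are right-handed (so a half turn about z gives the same grasp; the last joint's range is limited). The gripper opens to 85 mm and grips with 20 to 120 N. Pads are 22 mm wide; open, the fingers measure 114 mm over their backs; the gripper's body (76 mm by 85 mm) begins 54 mm behind the grasp point. The pads swing forward as they close: fully open they stand 13 mm farther back than shut.
Start: joints at [1.016, 0.398, 0.045, 1.537, -0.019, 1.207, -0.051], TCP at [0.286, -0.584, 0.405] pointing down, gripper open.
Joint ranges: [-2.82, 2.82], [-0.49, 2.23], [-1.37, 1.46], [0, 2.46], [-1.36, 4.5], [0.23, 2], [-2.94, 2.94]. Speed limits (rad/s): [2.57, 2.57, 3.14, 3.14, 3.14, 3.14, 3.14].

## Interface

Orientations are given as a rotation vector (axis times angle).
In Python, from bench import arm gives the robot as it stands.
- The arm moves only by the shell command python3 -m inch 'ROWS' [OPENING] [FORCE]. ROWS is JSON, a list of rows, each a list of 6 numbers: the shift along the world's x, y, z in cm, then the turn, a rotation vector about the world's x, y, z in rad. A call has 1 to 12 rows; each row shifts and turns the commanded pose from where the row before left it; what a row does not reach is not made up. A row lasts 1/10 s, in which the tool goes at most 50 mm and 8.59 degrees, less where a joint would pass 70% of its speed; a pose out of reach is approached as far as the arm can. A call is refused whole if a number of a shift passes 5 or a number of a turn 0.15, either way. A call with a gripper value outside its range is refused whole. OPENING is the finger opening in cm, from 0 to 8.54, set as the call begins (- or left out, the last holds). The fingers move at their own pace and stop on an object; FORCE is the grip in N (left out, the last holds). Time passes only in rows, so rows that do not move let the fingers close. It gives the time, the measured TCP pose, the force and the opening at its end, in the units of the state.
- arm.state(): the state, without advancing time (a new reading comes with each control period).
- arm.capture(name): name is "scene" or "top" or "wrist"; returns a dict with "color" (400x640x3 uint8, red, green, blue), "z_map" (400x640 float32, m along the optical axis (not along the pixel's ray), 0 where there is no reading), "fx", "fy", "cx", "cy" (pixels), "xyz" and "rotation" of the camera in the world; the wrist camera has in their place "tool_from_camera" (4x4, takes a point from camera to tool coordinates, whose origin is the TCP and whose axes are the tool frame's). Camera axes: x right, y up, looking along -z (the intrinsics and any distortion apply to the point x, -y, -z); pixel columns grow to the right and rows downward; lengths in m; the calibration is good to about 2 mm. A picture is of the moment at which its call begins: read the wrist's pose just before it.
- arm.sign_off(): hands the job in, once; it reports no verdict.
The state is a dict: "clock": time; "joint_positions": joint angles; "joint_vel": joint speeds; "joint_torque": joint torques, N m; "tcp_pos": TCP position; "tcp_rot": TCP orientation; "force": force on the tool from outside, world axes, zero at the start; "wrist_torque": the same for the moment, N m; "width": finger opening in m.
Only numpy, scipy, OpenCV 4.12 (cv2) and the standard library are available. Lean on these libraries where they do the work, as an engineer would, in place of code of your own. Each camera call takes 0.05 s, during which the arm holds its last target.

## Working session

There is one attempt and no reset: what is moved stays moved. The work goes in short steps, Python scripts to look and compute and a shell command to move; the robot and the scene stay as the last step left them, time stands still between calls to the robot, and variables do not carry over. Pictures are saved under pics/ and viewed, and the job is handed in when it is done.

```bash
ls; mkdir -p pics; cat > h.py <<'E'
import numpy as np,cv2
from bench import arm
from scipy.spatial.transform import Rotation as R
def cap(name,fn=None):
    s=arm.state(); c=arm.capture(name)
    if fn: cv2.imwrite('pics/'+fn,c['color'][:,:,::-1])
    if name=='wrist':
        T=np.eye(4); T[:3,:3]=R.from_rotvec(s['tcp_rot']).as_matrix(); T[:3,3]=s['tcp_pos']
        c['M']=T@np.array(c['tool_from_camera'])
    else:
        M=np.eye(4); r=np.array(c['rotation']); M[:3,:3]=r if r.shape==(3,3) else R.from_rotvec(r).as_matrix(); M[:3,3]=c['xyz']; c['M']=M
    return c
def cloud(c):
    v,u=np.mgrid[0:400,0:640]; z=c['z_map']
    P=np.stack([(u-c['cx'])/c['fx']*z,-(v-c['cy'])/c['fy']*z,-z],-1)
    W=P@c['M'][:3,:3].T+c['M'][:3,3]; W[z==0]=np.nan
    return W
def ray(c,u,v,h):
    d=c['M'][:3,:3]@np.array([(u-c['cx'])/c['fx'],-(v-c['cy'])/c['fy'],-1]); o=c['M'][:3,3]
    return o+d*(h-o[2])/d[2]
E
python3 - <<'E'
from h import *
for n in ['scene','top','wrist']:
    c=cap(n,n+'0.png'); print(n,{k:v for k,v in c.items() if k not in('color','z_map')})
print(arm.state())
E
```

```text
pics
scene {'fx': 495.8941742568645, 'fy': 495.8941742568645, 'cx': 309.84110610307124, 'cy': 200.8036045632285, 'xyz': array([1.65370442, 0.0111934 , 1.01022886]), 'rotation': array([0.7442721 , 0.74010885, 1.46386306]), 'M': array([[-0.01871608, -0.58263523,  0.81251825,  1.65370442],
       [ 0.99974685, -0.02105585,  0.00793024,  0.0111934 ],
       [ 0.01248782,  0.81246098,  0.58288181,  1.01022886],
       [ 0.        ,  0.        ,  0.        ,  1.        ]])}
top {'fx': 426.4097847154991, 'fy': 426.4097847154991, 'cx': 320.9175941399952, 'cy': 197.62168876134078, 'xyz': array([0.18089317, 0.00673388, 1.31028271]), 'rotation': array([ 0.14837218, -0.14574697, -1.57776371]), 'M': array([[-1.17434605e-02,  9.82497961e-01, -1.85902793e-01,
         1.80893171e-01],
       [-9.99927193e-01, -1.20546207e-02, -5.43481809e-04,
         6.73387630e-03],
       [-2.77495743e-03,  1.85882876e-01,  9.82567991e-01,
         1.31028271e+00],
       [ 0.00000000e+00,  0.00000000e+00,  0.00000000e+00,
         1.00000000e+00]])}
wrist {'fx': 331.01428296976326, 'fy': 331.01428296976326, 'cx
[... 650 characters left out ...]
      ]])}
{'clock': 0.15, 'joint_positions': array([ 1.01600608,  0.39901896,  0.04504707,  1.53758967, -0.01872945,
        1.20691105, -0.050706  ]), 'joint_vel': array([ 0.00107293, -0.00474137,  0.0001648 , -0.00213552,  0.00061275,
       -0.00034352, -0.00110972]), 'joint_torque': array([ 2.28574696e-03, -4.75559163e+01,  1.36712506e+00, -2.54513401e+01,
        1.18428897e-02,  6.44385436e-03,  5.55573550e-06]), 'tcp_pos': array([ 0.2860546 , -0.58341895,  0.4039045 ]), 'tcp_rot': array([-2.66534462e+00,  1.66161606e+00,  2.06948981e-03]), 'force': array([0.32133915, 0.37630122, 0.10812984]), 'wrist_torque': array([-0.03896997, -0.04572054, -0.06148835]), 'width': 0.0852993482204377}
```

View pics/scene0.png

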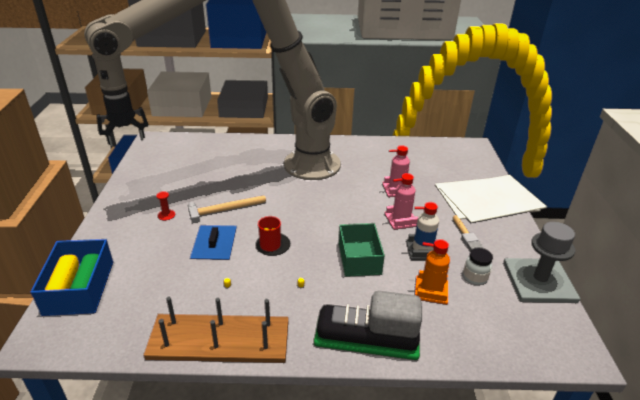

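View pics/top0.png

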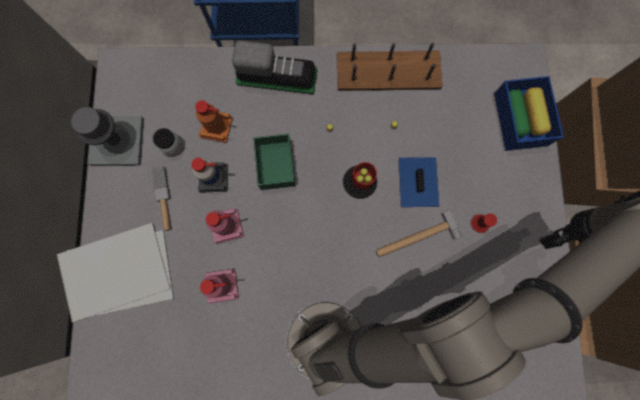

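The scene view shows the green tin (360,250), red cup on its mat (270,235), blue lid (214,242), strays at (227,282) and (301,282), and can look-alikes: pink (400,165), pink (403,200), orange (435,270). The white can with a blue band is at (428,225), top view (210,173), and it fits the description. I'll measure, and crop to confirm.

```bash
python3 - <<'E'
from h import *
t=cap('top');s=cap('scene')
a=cv2.resize(t['color'][70:240,80:300],None,fx=3,fy=3)[:,:,::-1]
cv2.imwrite('pics/crop1.png',a[:510,:660])
b=cv2.resize(s['color'][130:320,340:500],None,fx=3,fy=3)[:,:,::-1]
cv2.imwrite('pics/crop2.png',b)
for n,c in(('top',t),('scene',s)):
    W=cloud(c);hsv=cv2.cvtColor(c['color'],cv2.COLOR_RGB2HSV)
    def comps(nm,lo,hi,mn):
        m=cv2.inRange(hsv,lo,hi); k,l,st,ce=cv2.connectedComponentsWithStats(m)
        for i in range(1,k):
            if st[i,4]>=mn:
                P=W[l==i];P=P[~np.isnan(P[:,0])]
                if len(P)<3 or P[:,2].max()<-.1: continue
                print(n,nm,ce[i].round(1),st[i,4],'med',np.median(P,0).round(4),'min',np.percentile(P,3,0).round(3),'max',np.percentile(P,97,0).round(3))
    comps('yellow',(22,100,90),(35,255,255),6)
    comps('red',(0,160,90),(6,255,255),20)
    comps('green',(45,60,30),(90,255,255),100)
    comps('blue',(100,120,40),(125,255,255),100)
E
```

```text
top yellow [539.4 109.5] 570 med [ 0.6821 -0.6684  0.0681] min [ 0.623 -0.697  0.052] max [ 0.749 -0.648  0.073]
top yellow [394.  123.8] 27 med [ 0.6587 -0.2273  0.0234] min [ 0.653 -0.235  0.012] max [ 0.669 -0.221  0.028]
top yellow [329.6 126.7] 27 med [ 0.6527 -0.0239  0.0233] min [ 0.647 -0.031  0.016] max [ 0.66  -0.015  0.028]
top yellow [363.7 175.5] 100 med [ 0.483  -0.1237  0.0545] min [ 0.469 -0.139  0.023] max [ 0.509 -0.105  0.059]
top red [203.4 107. ] 139 med [0.6609 0.3389 0.1734] min [0.648 0.307 0.162] max [0.677 0.356 0.178]
top red [199.1 164. ] 129 med [0.4948 0.3436 0.1729] min [0.481 0.314 0.166] max [0.508 0.359 0.177]
top red [356.1 175. ] 30 med [ 0.4989 -0.1009  0.0105] min [ 0.461 -0.112  0.004] max [ 0.51 -0.09  0.09]
top red [214.1 218.4] 149 med [0.3437 0.2974 0.1734] min [0.328 0.263 0.164] max [0.357 0.314 0.178]
top red [483.7 222. ] 216 med [ 0.3394 -0.4755  0.0801] min [ 0.32  -0.496  0.004] max [ 0.364 -0.458  0.088]
top red [209.1 286.1] 166 med [0.1648 0.3044 0.173 ] min [0.149 0.268 0.164] max [0.177 0.321 0.177]
top green [278.4  85.3] 411 me
[... 2133 characters left out ...]
 max [-0.796 -0.272  0.391]
scene blue [567.8  85.9] 18936 med [-0.6781  1.2773  0.0633] min [-1.012  1.045 -0.551] max [-0.663  1.532  0.444]
scene blue [213.6 242.8] 1123 med [ 0.493  -0.2903  0.006 ] min [ 0.407 -0.352  0.002] max [ 0.555 -0.242  0.014]
scene blue [424.  236.5] 201 med [0.5218 0.3348 0.0774] min [0.506 0.317 0.051] max [0.529 0.368 0.096]
scene blue [ 73.2 279.9] 3317 med [ 0.7341 -0.6265  0.0582] min [ 0.582 -0.712  0.005] max [ 0.786 -0.562  0.09 ]
scene blue [ 44.6 389.2] 666 med [ 0.9133 -0.6688 -0.1468] min [ 0.872 -0.708 -0.218] max [ 0.917 -0.663 -0.091]
scene blue [572.7 395.5] 276 med [ 0.913   0.6713 -0.1128] min [ 0.875  0.663 -0.17 ] max [ 0.917  0.711 -0.089]
```

View pics/crop1.png

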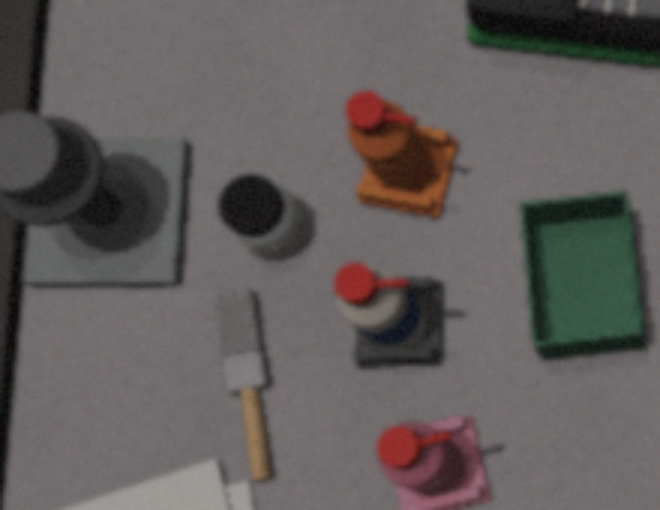

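View pics/crop2.png

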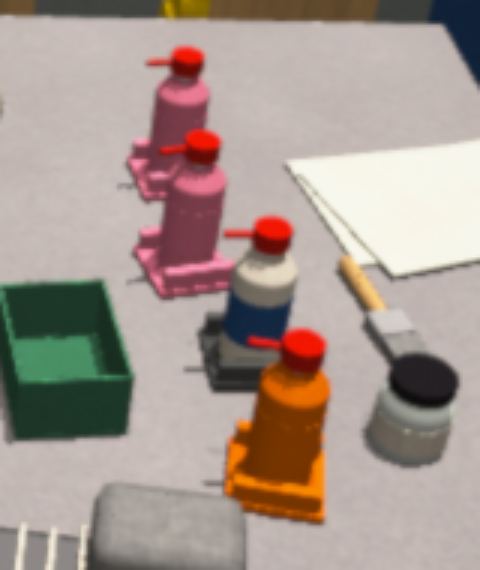

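The crop confirms the white can with a blue band between the orange and pink ones: cap at top pixel (199,164), about (0.497, 0.343, 0.174). I only see two strays, and nothing yellow elsewhere except the bin tubes and the hose. Next, move to the can with the jaws closed and turned so they open along world y.

```bash
python3 -m inch '[[2,4,0.4,0,0,-0.04],[2.5,4.8,0.4,0,0,-0.04],[2.5,4.8,0.4,0,0,-0.04],[2.5,4.8,0.4,0,0,-0.04],[2.5,4.8,0.4,0,0,-0.04],[2.5,4.8,0,0,0,-0.04],[2.5,4.8,0,0,0,-0.04],[1.5,4.8,0,0,0,-0.04],[1,4.8,0,0,0,-0.04],[0,4.8,0,0,0,-0.04],[0,4.8,0,0,0,-0.04],[0,4.8,0,0,0,-0.016]]' 0 30; python3 -c "
from h import *
print(repr(arm.state()))"
```

```text
clock: 1.45
tcp_pos: [0.469, -0.0364, 0.4236]
tcp_rot: [-2.22, 2.223, -0.001]
force: [1.7, 1.2, -0.5]
width: 0.0001
{'clock': 1.45, 'joint_positions': array([ 0.26497718,  0.06700014, -0.29193662,  1.91525662,  0.0213836 ,
        1.16172704, -1.60683982]), 'joint_vel': array([-0.57366361, -0.09686772, -0.44897143,  0.10475941,  0.00569374,
       -0.01531127, -1.1553694 ]), 'joint_torque': array([ 3.22877996e+00, -2.89790457e+01,  7.87674040e-01, -2.43047637e+01,
        2.23670807e-02,  2.69504506e-01,  8.97922274e-01]), 'tcp_pos': array([ 0.4690043 , -0.03635841,  0.42362507]), 'tcp_rot': array([-2.22000466e+00,  2.22268393e+00, -9.58915824e-04]), 'force': array([ 1.72749697,  1.17666305, -0.45328766]), 'wrist_torque': array([ 0.04791409, -0.01335296,  0.0145888 ]), 'width': 0.0001275383282432987}
```

```bash
python3 - <<'E'
from h import *
t=cap('top');s=cap('scene')
for n,c,box in(('top',t,(185,145,216,180)),('scene',s,(410,195,450,222))):
    hsv=cv2.cvtColor(c['color'],cv2.COLOR_RGB2HSV); m=cv2.inRange(hsv,(0,160,70),(6,255,255))
    W=cloud(c); mm=np.zeros_like(m); x0,y0,x1,y1=box; mm[y0:y1,x0:x1]=m[y0:y1,x0:x1]
    mm=cv2.morphologyEx(mm,cv2.MORPH_OPEN,np.ones((7,7),np.uint8))
    sel=(mm>0)&(W[...,2]>.169)
    v,u=np.nonzero(sel); print(n,len(u),u.mean(),v.mean(),ray(c,u.mean(),v.mean(),.174),W[sel].mean(0))
E
```

```text
top 100 197.91 164.29 [0.49348874 0.34513018 0.174     ] [0.49363117 0.34527369 0.17351663]
scene 71 430.22535211267603 206.0 [0.50110957 0.34518091 0.174     ] [0.5010602  0.34518197 0.17399916]
```

```bash
python3 -m inch '[[0.3,4,0,0,0,0],[0.3,4.5,0,0,0,0],[0.3,4.5,0,0,0,0],[0.3,4.5,0,0,0,0],[0.2,4.5,0,0,0,0],[0,4.5,0,0,0,0],[0,4.5,0,0,0,0],[0,4,0,0,0,0],[0,1,0,0,0,0],[0,0,0,0,0,0],[0,0,0,0,0,0],[0,0,0,0,0,0]]'; python3 -c "
from h import *
print(repr(arm.state()))
cap('wrist','w1.png')"
```

```text
clock: 2.75
tcp_pos: [0.4842, 0.3194, 0.4233]
tcp_rot: [2.217, -2.225, 0.002]
force: [-0.0, -0.5, -0.4]
width: 0.0002
{'clock': 2.75, 'joint_positions': array([-0.21361369,  0.29630799, -0.54994913,  1.67176687,  0.16479042,
        1.22067667, -2.37533947]), 'joint_vel': array([ 0.0011628 , -0.00399001, -0.00378006, -0.00101986, -0.00244032,
       -0.00235693, -0.0002122 ]), 'joint_torque': array([-5.37343919e-01, -3.89360797e+01, -3.87595072e+00, -2.52727300e+01,
       -1.69042539e-02, -1.00875209e-02,  4.50170061e-03]), 'tcp_pos': array([0.48424102, 0.31942998, 0.42333763]), 'tcp_rot': array([ 2.21678191, -2.22452366,  0.00229381]), 'force': array([-0.01933774, -0.51939146, -0.35200599]), 'wrist_torque': array([ 0.02069056, -0.00980425, -0.02697983]), 'width': 0.00019624843132823959}
```

View pics/w1.png

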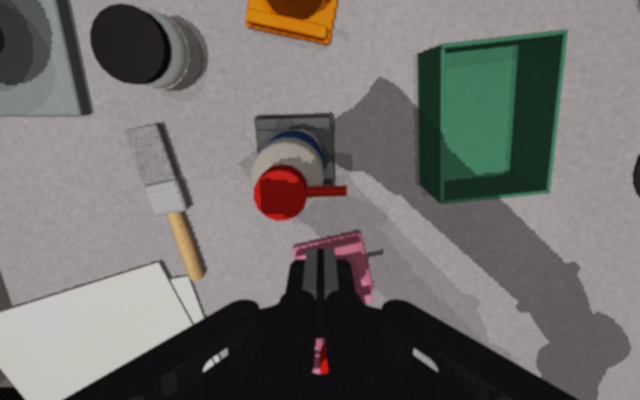

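The wrist view shows the red cap disc at (280,193) with its nozzle pointing right, to the green tin.

```bash
python3 - <<'E'
from h import *
c=cap('wrist'); print(ray(c,280.5,193,.174)); W=cloud(c); print(W[193,280])
# tin rim
Z=W[...,2]; hsv=cv2.cvtColor(c['color'],cv2.COLOR_RGB2HSV)
m=(cv2.inRange(hsv,(45,60,20),(90,255,255))>0)&(abs(Z-.075)<.006)
P=W[m][:,:2].astype(np.float32); print(len(P),cv2.minAreaRect(P))
E
```

```text
[0.49765228 0.34692622 0.174     ]
[0.49772588 0.34724129 0.17423774]
2990 ((0.5348488092422485, 0.15098631381988525), (0.14899936318397522, 0.10971865057945251), 5.94457483291626)
```

```bash
python3 -m inch '[[1.3,2.7,0,0,0,0],[0,0,-2,0,0,0],[0,0,-2,0,0,0],[0,0,-2,0,0,0],[0,0,0,0,0,0],[0,0,0,0,0,0]]'; python3 -m inch '[[0,0,-0.8,0,0,0],[0,0,-0.3,0,0,0],[0,0,-0.3,0,0,0],[0,0,-0.3,0,0,0],[0,0,0,0,0,0]]'
```

```text
clock: 3.45
tcp_pos: [0.4968, 0.348, 0.3638]
tcp_rot: [2.22, -2.223, 0.001]
force: [-0.6, -0.0, -0.2]
width: 0.0001
clock: 3.95
tcp_pos: [0.4965, 0.3487, 0.3465]
tcp_rot: [-2.221, 2.221, -0.0]
force: [0.6, -0.4, 0.8]
width: -0.0001
```

```bash
python3 -m inch '[[0,0,-0.3,0,0,0],[0,0,-0.3,0,0,0],[0,0,-0.2,0,0,0],[0,0,0,0,0,0]]';  python3 -m inch '[[0,0,-0.1,0,0,0],[0,0,0,0,0,0],[0,0,0,0,0,0]]'
```

```text
clock: 4.35
tcp_pos: [0.4965, 0.3489, 0.3395]
tcp_rot: [-2.221, 2.221, -0.001]
force: [-1.8, -1.6, 7.5]
width: 0.0003
clock: 4.65
tcp_pos: [0.4965, 0.3489, 0.3394]
tcp_rot: [-2.22, 2.221, -0.001]
force: [-1.7, -2.6, 11.8]
width: 0.0001
```

Force is 11.8 N and the tool has stopped, so the cap is bottomed. Release upwards.

```bash
python3 -m inch '[[0,0,-0.1,0,0,0],[0,0,0,0,0,0],[0,0,0,0,0,0]]';  python3 -m inch '[[0,0,1,0,0,0],[0,0,1,0,0,0],[0,0,2,0,0,0],[0,0,4,0,0,0],[0,0,4,0,0,0],[0,-4,2,0,0,0],[0,-4,0,0,0,0],[0,-4,0,0,0,0],[0,-4,0,0,0,0],[0,0,0,0,0,0],[0,0,0,0,0,0]]'; python3 - <<'E'
from h import *
for n in ['top','scene']:
    c=cap(n); W=cloud(c); hsv=cv2.cvtColor(c['color'],cv2.COLOR_RGB2HSV)
    b=(145,180,185,216) if n=='top' else (195,222,410,450)
    m=cv2.inRange(hsv,(0,160,70),(6,255,255))[b[0]:b[1],b[2]:b[3]]>0
    print(n,np.percentile(W[b[0]:b[1],b[2]:b[3]][m][:,2],[50,80,95]) if m.any() else 0)
print(repr(arm.state()['joint_positions']),repr(arm.state()['tcp_pos']))
cap('wrist','w2.png')
E
```

```text
clock: 4.95
tcp_pos: [0.4964, 0.349, 0.3393]
tcp_rot: [-2.22, 2.221, -0.002]
force: [-4.3, -3.0, 15.5]
width: 0.0
clock: 6.05
tcp_pos: [0.4964, 0.1878, 0.4763]
tcp_rot: [2.218, -2.224, -0.0]
force: [0.2, 1.3, -0.2]
width: 0.0003
top [nan nan nan]
scene [0.17064375 0.17428091 0.17635865]
array([-0.00804734,  0.15934313, -0.49588723,  1.7061995 ,  0.07758121,
        1.29566378, -2.08870415]) array([0.49605523, 0.18997144, 0.47643203])
```

The cap reads 0.174 m again, so it has sprung back. Pouring needs a steep wrist tilt, so I'll fit a rough kinematic model from the logged states to check that such poses are reachable.

```bash
cat > fk.py <<'E'
import numpy as np, itertools, json, os
from scipy.spatial.transform import Rotation as R
from scipy.optimize import least_squares
D=[([1.01600608,.39901896,.04504707,1.53758967,-.01872945,1.20691105,-.050706],[.2860546,-.58341895,.4039045],[-2.66534462,1.66161606,.00206949]),
([.26497718,.06700014,-.29193662,1.91525662,.0213836,1.16172704,-1.60683982],[.4690043,-.03635841,.42362507],[-2.22,2.2227,-.00096]),
([-.21361369,.29630799,-.54994913,1.67176687,.16479042,1.22067667,-2.37533947],[.48424102,.31942998,.42333763],[2.21678,-2.22452,.00229]),
([-.00804734,.15934313,-.49588723,1.7061995,.07758121,1.29566378,-2.08870415],[.49605523,.18997144,.47643203],[2.218,-2.224,0])]
if os.path.exists('log.json'): D+=json.load(open('log.json'))
AX='zyzyzyz'
def fk(p,q,s):
    # p: o1, then translations
    T=np.array([[0,0,p[1]],[p[2],p[3],p[4]],[p[5],p[6],0],[p[7],p[8],p[9]],[0,0,0],[p[10],p[11],0],[p[12],p[13],p[14]]]) 
    Rm=np.eye(3);x=np.zeros(3)
    for i in range(7):
        Rm=Rm@R.from_euler(AX[i],s[i]*q[i]+(p[0] if i==0 else 0)+(p[15] if i==6 else 0)).as_matrix(); x=x+Rm@T[i]
    return x,Rm
def res(p,s,D):
    o=[]
    for q,t,r in D:
        x,Rm=fk(p,q,s); o+=list((x-t)*100); o+=list((Rm-R.from_rotvec(r).as_matrix()).ravel()*50)
    o+=list(.3*p[[2,3,5,6,7,8,10,11,12,13]]); return np.array(o)
def fit(D=D):
    best=None
    for s in itertools.product([-1],[1],[1,-1],[1],[1,-1],[1],[1,-1]):
        for o in (0,np.pi):
          for o7 in (0,np.pi):
            p0=np.zeros(16);p0[0]=o;p0[1]=.35;p0[4]=.4;p0[9]=.4;p0[14]=.12;p0[15]=o7
            f=least_squares(res,p0,args=(s,D))
            if best is None or f.cost<best[0]: best=(f.cost,s,f.x)
    return best
if __name__=='__main__':
    b=fit(); print(b[0],b[1],b[2].round(4))
    for q,t,r in D:
        x,Rm=fk(b[2],q,b[1]); print((x-t).round(4),(Rm@R.from_rotvec(r).inv().as_matrix()-np.eye(3)).__abs__().max().round(4))
E
python3 fk.py
```

```text
0.04244333057131184 (-1, 1, -1, 1, -1, 1, -1) [ 6.0000e-03  3.9940e-01  7.7000e-03 -1.5500e-02  5.2110e-01 -7.5000e-03
 -1.4200e-02  1.6000e-03 -1.4200e-02  4.7760e-01 -2.3000e-03 -1.6000e-03
 -2.0000e-03  1.5000e-03  3.0400e-01 -3.1344e+00]
[ 0.  0. -0.] 0.0011
[ 0. -0. -0.] 0.0011
[0. 0. 0.] 0.0011
[-0.  0.  0.] 0.0034
```

```bash
cat > lg.py <<'E'
import json,os
from bench import arm
s=arm.state(); L=json.load(open('log.json')) if os.path.exists('log.json') else []
L.append([list(map(float,s[k])) for k in('joint_positions','tcp_pos','tcp_rot')]); json.dump(L,open('log.json','w'))
print(s['joint_positions'].round(3))
E
python3 -m inch '[[-0.5,-3,0,0,-0.13,0],[-0.5,-3,0,0,-0.13,0],[-0.5,-3,0,0,-0.13,0],[-0.5,-3,0,0,-0.13,0],[-0.5,-3,0,0,-0.13,0],[0,0,0,0,0,0],[0,0,0,0,0,0]]' 8.5; python3 lg.py
python3 -m inch '[[-0.5,-3,0,0,-0.13,0],[-0.5,-3,0,0,-0.13,0],[-0.5,-3,0,0,-0.13,0],[-0.5,-3,0,0,-0.13,0],[-0.5,-3,0,0,-0.13,0],[0,0,0,0,0,0],[0,0,0,0,0,0]]'; python3 lg.py; python3 fk.py
```

```text
clock: 6.9
tcp_pos: [0.4711, 0.0395, 0.4764]
tcp_rot: [-1.849, 1.847, -0.621]
force: [-1.1, 0.3, -0.4]
width: 0.085
[ 0.161 -0.141 -0.338  2.064  0.124  0.574 -1.842]
clock: 7.6
tcp_pos: [0.4477, -0.0431, 0.489]
tcp_rot: [-1.63, 1.637, -0.933]
force: [-0.3, -0.8, 0.1]
width: 0.085
[-0.291 -0.273  0.216  2.225  0.672  0.237 -2.205]
0.046239485056192076 (-1, 1, -1, 1, -1, 1, -1) [ 6.2828e+00  2.5620e-01 -0.0000e+00 -1.2000e-02  5.2290e-01  0.0000e+00
 -1.5100e-02  2.0000e-04 -1.5100e-02  4.7710e-01  0.0000e+00 -3.0000e-04
  0.0000e+00 -0.0000e+00  1.6400e-01  3.1420e+00]
[-0. -0. -0.] 0.0008
[ 0.  0. -0.] 0.0008
[-0. -0.  0.] 0.0008
[0. 0. 0.] 0.0037
[ 0.  0. -0.] 0.0007
[-0. -0.  0.] 0.0006
```

The kinematic model fits to under 1 mm. I'll check which approach lets me grasp the cup nearly horizontally and then roll it over the tin.

```bash
cat > ik.py <<'E'
from fk import *
b=fit(); P,S=b[2],b[1]
lo=np.array([-2.82,-.49,-1.37,0,-1.36,.23,-2.94]);hi=np.array([2.82,2.23,1.46,2.46,4.5,2,2.94])
mid=(lo+hi)/2
def ik(x,Rm,q0,w=.02):
    def f(q):
        a,B=fk(P,q,S); return np.r_[(a-x)*20,R.from_matrix(B@Rm.T).as_rotvec()*5,w*(q-q0)]
    r=least_squares(f,np.clip(q0,lo+1e-3,hi-1e-3),bounds=(lo,hi)); a,B=fk(P,r.x,S)
    return r.x,np.linalg.norm(a-x)*1000,np.degrees(R.from_matrix(B@Rm.T).magnitude())
def ori(zd,xd):
    z=np.array(zd,float);z/=np.linalg.norm(z);x=np.array(xd,float);x-=z*(x@z);x/=np.linalg.norm(x)
    return np.stack([x,np.cross(z,x),z],1)
E
cat > t1.py <<'E'
from ik import *
cup=np.array([.485,-.12,.055])
tin=np.array([.535,.151,.19])
rng=np.random.default_rng(0)
for az in (60,75,90,105,120,135):
  for de in (20,35,50):
    a,d=np.radians([az,de]); z=np.array([np.cos(a)*np.cos(d),np.sin(a)*np.cos(d),-np.sin(d)])
    for sg in (1,-1):
      x=sg*np.array([np.sin(a),-np.cos(a),0]); O=ori(z,x); best=None
      for k in range(8):
        q0=rng.uniform(lo,hi) if k else D[-2][0]
        q,e,an=ik(cup-.155*z,O,np.array(q0),1e-4)
        if best is None or e+an<best[0]: best=(e+an,q)
        if best[0]<.5: break
      # pour
      print(az,de,sg,'err %.2f'%best[0],best[1].round(2))
E
python3 t1.py
```

```text
60 20 1 err 0.00 [ 1.37  0.94 -0.74  2.05 -0.8   0.87  0.94]
60 20 -1 err 0.00 [ 1.05  0.82 -0.34  2.06 -1.09  1.1  -1.97]
60 35 1 err 0.00 [ 1.55  0.99 -1.12  2.09 -0.17  0.62  0.26]
60 35 -1 err 0.00 [ 0.91  0.64 -0.27  2.1  -1.05  0.95 -2.11]
60 50 1 err 0.00 [ 1.27  0.65 -0.86  2.11 -0.4   0.6   0.34]
60 50 -1 err 0.00 [ 0.74  0.5  -0.2   2.13 -0.92  0.79 -2.35]
75 20 1 err 0.00 [ 1.36  1.06 -0.86  1.88 -0.44  1.03  0.69]
75 20 -1 err 0.00 [ 0.97  0.86 -0.32  1.89 -0.86  1.26 -2.07]
75 35 1 err 0.00 [ 1.44  1.01 -1.07  1.94 -0.1   0.88  0.33]
75 35 -1 err 0.00 [ 0.86  0.7  -0.26  1.95 -0.82  1.1  -2.17]
75 50 1 err 0.00 [ 1.35  0.83 -1.05  1.99  0.01  0.79  0.16]
75 50 -1 err 0.00 [ 0.71  0.56 -0.19  2.01 -0.73  0.94 -2.32]
90 20 1 err 0.00 [ 1.3   1.16 -0.95  1.72 -0.2   1.25  0.57]
90 20 -1 err 0.00 [ 0.86  0.91 -0.29  1.73 -0.7   1.43 -2.11]
90 35 1 err 0.00 [ 1.27  0.99 -0.95  1.8  -0.11  1.11  0.49]
90 35 -1 err 0.00 [ 0.78  0.76 -0.25  1.81 -0.64  1.26 -2.17]
90 50 1 err 0.00 [ 1.21  0.82 -0.94  1.88 -0.01  0.99  0.37]
90 50 -1 err 0.00 [ 0.66  0.62 -0.19  1.89 -0.57  1.08 
[... 431 characters left out ...]
 1.68  0.62]
120 20 -1 err 0.00 [ 0.65  1.02 -0.26  1.46 -0.41  1.74 -2.07]
120 35 1 err 0.00 [ 0.85  0.94 -0.6   1.56 -0.14  1.5   0.86]
120 35 -1 err 0.00 [ 0.6   0.86 -0.23  1.57 -0.36  1.54 -2.06]
120 50 1 err 0.00 [ 1.    0.89 -0.88  1.69  0.13  1.31  0.63]
120 50 -1 err 0.00 [ 0.54  0.71 -0.19  1.7  -0.31  1.32 -2.09]
135 20 1 err 0.00 [ 0.82  1.18 -0.76  1.35 -0.    1.85  0.83]
135 20 -1 err 0.00 [ 0.53  1.05 -0.24  1.36 -0.28  1.87 -1.99]
135 35 1 err 0.00 [ 0.88  1.06 -0.84  1.47  0.13  1.66  0.79]
135 35 -1 err 0.00 [ 0.51  0.9  -0.21  1.49 -0.23  1.65 -1.97]
135 50 1 err 0.00 [ 0.9   0.91 -0.87  1.62  0.22  1.44  0.77]
135 50 -1 err 0.00 [ 0.47  0.74 -0.19  1.63 -0.19  1.4  -1.98]
```

```bash
cat > cupm.py <<'E'
from h import *
def circ(p):
    A=np.c_[2*p,np.ones(len(p))]; s=np.linalg.lstsq(A,(p**2).sum(1),rcond=None)[0]; return s[:2],np.sqrt(s[2]+s[:2]@s[:2])
for n in('top','scene'):
    c=cap(n,n+'1.png'); W=cloud(c); hsv=cv2.cvtColor(c['color'],cv2.COLOR_RGB2HSV)
    red=(cv2.inRange(hsv,(0,120,50),(8,255,255))|cv2.inRange(hsv,(172,120,50),(180,255,255)))>0
    near=(abs(W[...,0]-.485)<.07)&(abs(W[...,1]+.12)<.07)
    m=red&near&(abs(W[...,2]-.089)<.006); p=W[m][:,:2]; print(n,len(p),circ(p) if len(p)>5 else '', p.min(0),p.max(0))
    m=near&(W[...,2]<.006)&(W[...,2]>.001)&(hsv[...,2]<70); p=W[m][:,:2]; print('mat',len(p),p.min(0),p.max(0))
    # bar
    m=(abs(W[...,0]-.48)<.1)&(abs(W[...,1]+.3)<.08)&(W[...,2]>.028); p=W[m]; print('bar',len(p),np.median(p,0),cv2.minAreaRect(p[:,:2].astype(np.float32)))
E
python3 cupm.py
```

```text
top 19 (array([ 0.48438214, -0.12044581]), np.float64(0.03394398238695116)) [ 0.4544739  -0.15355391] [ 0.5150943  -0.13338298]
mat 30 [ 0.45344616 -0.16658949] [ 0.55472615 -0.13088145]
bar 146 [ 0.47347356 -0.2963152   0.03527303] ((0.4754962921142578, -0.29708942770957947), (0.019836828112602234, 0.06864385306835175), 88.4391098022461)
scene 91 (array([ 0.48651472, -0.12248744]), np.float64(0.03343453568554356)) [ 0.4493729  -0.15493181] [ 0.52335909 -0.08837479]
mat 210 [ 0.42952401 -0.16505826] [ 0.5361857  -0.06246405]
bar 108 [ 0.4829437  -0.2974244   0.03509478] ((0.44134896993637085, -0.31744152307510376), (0.15814293920993805, 0.046814192086458206), 28.710416793823242)
```

View pics/top1.png

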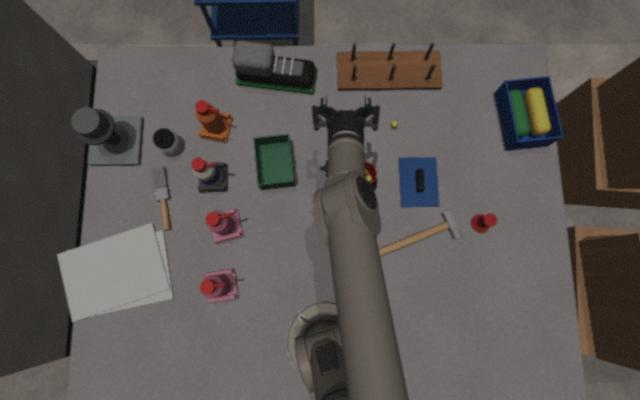

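```bash
cat > plan.py <<'E'
from ik import *
from bench import arm
def go(x,O,sim=True,steps=12):
    s=arm.state(); R0=R.from_rotvec(s['tcp_rot']); x0=np.array(s['tcp_pos']); rv=(R.from_matrix(O)*R0.inv()).as_rotvec()
    print('shift cm',((x-x0)*100).round(2),'turn',rv.round(3),'|turn|',np.linalg.norm(rv).round(2))
    if sim:
        q=np.array(s['joint_positions'])
        for k in range(1,steps+1):
            t=k/steps; q,e,a=ik(x0+t*(x-x0),(R.from_rotvec(t*rv)*R0).as_matrix(),q,.003)
            if k%3==0: print(q.round(2),'%.1f %.1f'%(e,a))
        return q
def tilt(az,de,sg=-1):
    a,d=np.radians([az,de]); z=np.array([np.cos(a)*np.cos(d),np.sin(a)*np.cos(d),-np.sin(d)])
    return ori(z,sg*np.array([np.sin(a),-np.cos(a),0])),z
E
python3 - <<'E'
from plan import *
O,z=tilt(90,30); cup=np.array([.485,-.121,.055])
go(cup-.155*z+np.array([-.02,-.10,.22]),O)
print(cup-.155*z)
E
```

```text
shift cm [  1.74 -31.12 -13.62] turn [ 1.595  1.508 -0.971] |turn| 2.4
[-0.67 -0.22  0.79  2.1   0.02  0.6  -1.85] 0.0 0.0
[-0.48  0.15  1.04  1.95 -0.62  1.11 -1.52] 0.0 0.0
[-0.07  0.49  0.95  1.77 -0.83  1.65 -1.63] 0.0 0.0
[ 0.31  0.67  0.67  1.6  -0.9   2.   -2.  ] 0.0 0.0
[ 0.485      -0.25523394  0.1325    ]
```

```bash
python3 - <<'E'
from plan import *
O,z=tilt(90,30); cup=np.array([.485,-.121,.055])
Od=ori([0,0,-1],[0,-1,0]); q=go(np.array([.46,-.1,.47]),Od)
x0=np.array([.46,-.1,.47]);R0=R.from_matrix(Od)
Od2=ori([0,0,-1],[-1,0,0])
for tgt,OO in ((np.array([.48,-.36,.42]),Od2),(cup-.155*z+np.array([0,-.12,.08]),O)):
    rv=(R.from_matrix(OO)*R0.inv()).as_rotvec(); print((tgt-x0)*100,rv)
    for k in range(1,11):
        q,e,a=ik(x0+k/10*(tgt-x0),(R.from_rotvec(k/10*rv)*R0).as_matrix(),q,.003)
        if k%2==0: print(q.round(2),'%.1f %.1f'%(e,a))
    x0=tgt;R0=R.from_matrix(OO)
E
```

```text
shift cm [ 1.24 -5.6  -1.87] turn [0.054 0.993 0.006] |turn| 0.99
[-0.53 -0.26  0.45  2.14  0.37  0.52 -1.87] 0.0 0.0
[-0.6  -0.2   0.57  2.04  0.2   0.78 -1.69] 0.0 0.0
[-0.6  -0.1   0.65  1.95  0.07  1.02 -1.55] 0.0 0.0
[-0.57  0.02  0.7   1.87 -0.01  1.26 -1.43] 0.0 0.0
[  2. -26.  -5.] [ 0.         -0.         -1.57079633]
[-0.5   0.08  0.78  1.85 -0.06  1.24 -1.59] 0.0 0.0
[-0.43  0.15  0.85  1.82 -0.12  1.22 -1.74] 0.0 0.0
[-0.34  0.25  0.91  1.78 -0.21  1.22 -1.89] 0.0 0.0
[-0.25  0.35  0.96  1.72 -0.31  1.23 -2.04] 0.0 0.0
[-0.15  0.46  1.    1.66 -0.41  1.25 -2.21] 0.0 0.0
[  0.5         -1.52339376 -20.75      ] [ 1.04719755e+00 -3.20611782e-17 -5.55315896e-17]
[-0.01  0.52  0.9   1.66 -0.55  1.36 -2.11] 0.0 0.0
[ 0.11  0.6   0.81  1.65 -0.68  1.47 -2.03] 0.0 0.0
[ 0.22  0.68  0.72  1.63 -0.78  1.6  -1.97] 0.0 0.0
[ 0.31  0.77  0.64  1.61 -0.86  1.72 -1.92] 0.0 0.0
[ 0.4   0.87  0.55  1.58 -0.92  1.85 -1.88] 0.0 0.0
```

```bash
python3 -m inch '[[0.2,-0.7,0,0,0.124,0],[0.2,-0.7,0,0,0.124,0],[0.2,-0.7,0,0,0.124,0],[0.2,-0.7,0,0,0.124,0],[0.2,-0.7,-0.5,0,0.124,0],[0.2,-0.7,-0.5,0,0.124,0],[0,-0.7,-0.5,0,0.124,0],[0,-0.7,-0.3,0,0.124,0],[0,0,0,0,0,0],[0,0,0,0,0,0]]'; python3 lg.py
python3 -m inch '[[0.2,-2.2,-0.4,0,0,-0.13],[0.2,-2.2,-0.4,0,0,-0.13],[0.2,-2.2,-0.4,0,0,-0.13],[0.2,-2.2,-0.4,0,0,-0.13],[0.2,-2.2,-0.4,0,0,-0.13],[0.2,-2.2,-0.4,0,0,-0.13],[0.2,-2.2,-0.4,0,0,-0.13],[0.2,-2.2,-0.4,0,0,-0.13],[0.2,-2.2,-0.4,0,0,-0.13],[0,-2.2,-0.4,0,0,-0.13],[0,-2.2,-0.4,0,0,-0.13],[0,-2.2,-0.4,0,0,-0.13]]'; python3 -m inch '[[0,0,0,0,0,0],[0,0,0,0,0,0]]'; python3 lg.py; python3 - <<'E'
from plan import *
O,z=tilt(90,30); cup=np.array([.485,-.121,.055])
go(cup-.155*z+np.array([0,-.12,.08]),O)
E
```

```text
clock: 8.7
tcp_pos: [0.4595, -0.1012, 0.4703]
tcp_rot: [2.219, -2.179, 0.061]
force: [0.5, 0.1, 0.6]
width: 0.085
[-0.64   0.01   0.761  1.872  0.044  1.25  -1.445]
clock: 9.9
tcp_pos: [0.4772, -0.3659, 0.4223]
tcp_rot: [0.039, -3.095, 0.004]
force: [0.9, -0.4, 0.2]
width: 0.0852
clock: 10.1
tcp_pos: [0.4769, -0.3653, 0.4223]
tcp_rot: [0.047, -3.093, 0.004]
force: [0.1, 0.7, 0.1]
width: 0.085
[-0.168  0.498  1.053  1.641 -0.406  1.294 -2.153]
shift cm [  0.81  -0.99 -20.98] turn [ 1.049 -0.028 -0.053] |turn| 1.05
[-0.    0.57  0.92  1.64 -0.58  1.43 -2.06] 0.0 0.0
[ 0.15  0.66  0.81  1.63 -0.73  1.57 -1.97] 0.0 0.0
[ 0.27  0.76  0.7   1.61 -0.84  1.72 -1.91] 0.0 0.0
[ 0.38  0.88  0.59  1.58 -0.94  1.87 -1.87] 0.0 0.0
```

```bash
python3 -m inch '[[0.1,0,-1.5,0.105,-0.003,-0.005],[0.1,0,-1.5,0.105,-0.003,-0.005],[0.1,-0.1,-2,0.105,-0.003,-0.005],[0.1,-0.1,-2,0.105,-0.003,-0.005],[0.1,-0.1,-2,0.105,-0.003,-0.005],[0.1,-0.1,-2.4,0.105,-0.003,-0.005],[0.1,-0.1,-2.4,0.105,-0.003,-0.005],[0.1,-0.2,-2.4,0.105,-0.003,-0.005],[0,-0.2,-2.4,0.105,-0.003,-0.005],[0,-0.1,-2.4,0.105,-0.003,-0.005],[0,0,0,0,0,0],[0,0,0,0,0,0]]';python3 lg.py; python3 - <<'E'
from plan import *
O,z=tilt(90,30); cup=np.array([.485,-.121,.055])
go(cup-.155*z,O)
from h import *
cap('wrist','w3.png')
E
python3 cupm.py
```

```text
clock: 11.3
tcp_pos: [0.4856, -0.3747, 0.2132]
tcp_rot: [-0.007, 2.722, 1.568]
force: [0.5, 1.0, -0.1]
width: 0.0849
[ 0.374  0.879  0.592  1.579 -0.936  1.868 -1.867]
shift cm [-0.06 11.95 -8.07] turn [ 0.002  0.003 -0.004] |turn| 0.01
[ 0.34  0.88  0.58  1.64 -0.96  1.81 -1.85] 0.0 0.0
[ 0.3   0.88  0.57  1.7  -0.98  1.76 -1.83] 0.0 0.0
[ 0.27  0.89  0.55  1.75 -1.01  1.71 -1.81] 0.0 0.0
[ 0.24  0.9   0.53  1.8  -1.04  1.66 -1.8 ] 0.0 0.0
top 37 (array([ 0.48461002, -0.12131725]), np.float64(0.03319579949637357)) [ 0.45089077 -0.15044162] [ 0.51627099 -0.08770497]
mat 229 [ 0.42531013 -0.14591859] [ 0.52549978 -0.06235141]
bar 1522 [ 0.40643316 -0.30031322  0.53694532] ((0.469708114862442, -0.3001630902290344), (0.15989983081817627, 0.1793300211429596), 89.90922546386719)
scene 88 (array([ 0.48599622, -0.12270248]), np.float64(0.03326165243339423)) [ 0.45067831 -0.15740137] [ 0.51958993 -0.08824968]
mat 181 [ 0.43973844 -0.16578503] [ 0.5332132  -0.06256967]
bar 4245 [ 0.44706385 -0.30548878  0.44811019] ((0.47229719161987305, -0.30014872550964355), (0.15958739817142487, 0.18286290764808655), 89.59664916992188)
```

View pics/w3.png

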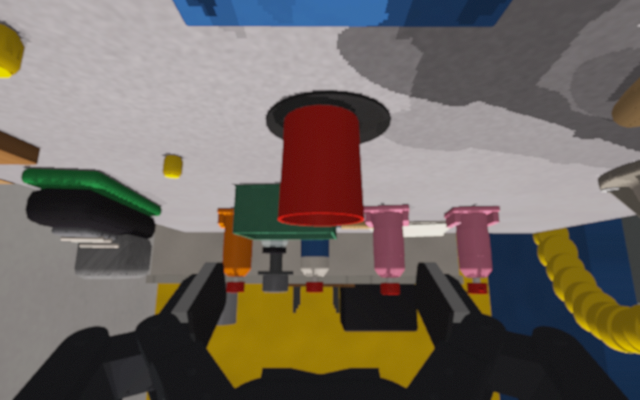

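View pics/scene1.png

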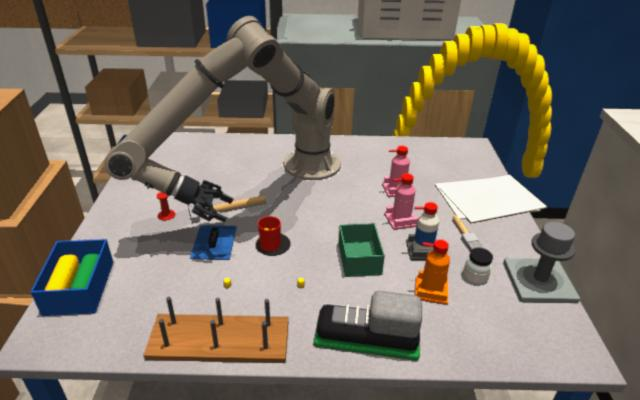

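The wrist view shows the cup centred at (320,160), mouth towards the bottom of the image, with nothing between the fingers and the cup. I'll tilt 10° steeper so the underside clears the lid bar, then approach.

```bash
python3 -m inch '[[0,1.5,1.5,-0.09,0,0],[0,1.5,1.2,-0.085,0,0],[0,2,-1,0,0,0],[0,2,-2,0,0,0],[0,0,0,0,0,0],[0,0,0,0,0,0]]';python3 lg.py; python3 - <<'E'
from plan import *
O,z=tilt(90,40); gp=np.array([.485,-.1255,.062])
go(gp-.155*z,O)
s=arm.state(); R0=R.from_rotvec(s['tcp_rot']).as_matrix(); print(R0[:,2],s['tcp_pos']+.173*R0[:,2])
E
```

```text
clock: 12.05
tcp_pos: [0.4854, -0.3053, 0.2109]
tcp_rot: [-0.007, 2.848, 1.324]
force: [-0.1, -0.2, 0.1]
width: 0.0853
[ 0.215  0.783  0.64   1.74  -0.933  1.647 -1.878]
shift cm [-0.04  6.11 -4.93] turn [ 0.002  0.002 -0.004] |turn| 0.01
[ 0.2   0.79  0.63  1.77 -0.95  1.62 -1.87] 0.0 0.0
[ 0.18  0.79  0.62  1.8  -0.97  1.59 -1.86] 0.0 0.0
[ 0.16  0.8   0.61  1.82 -0.99  1.56 -1.85] 0.0 0.0
[ 0.15  0.8   0.6   1.85 -1.01  1.53 -1.85] 0.0 0.0
[-0.0012795   0.76455525 -0.64455693] [ 0.48517531 -0.17307831  0.09938751]
```

```bash
python3 -m inch '[[0,1,-0.8,0,0,0],[0,1,-0.8,0,0,0],[0,1,-0.8,0,0,0],[0,1,-0.8,0,0,0],[0,1,-0.8,0,0,0],[0,1.1,-0.9,0,0,0],[0,0,0,0,0,0],[0,0,0,0,0,0]]'; python3 -c "
from h import *
cap('wrist','w4.png');cap('scene','s4.png')"
```

```text
clock: 12.85
tcp_pos: [0.485, -0.2442, 0.1603]
tcp_rot: [0.004, -2.847, -1.326]
force: [-0.1, 0.4, 0.7]
width: 0.0849
```

View pics/w4.png

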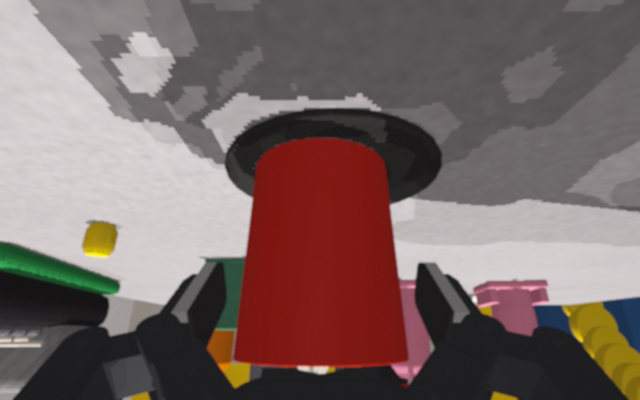

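View pics/s4.png

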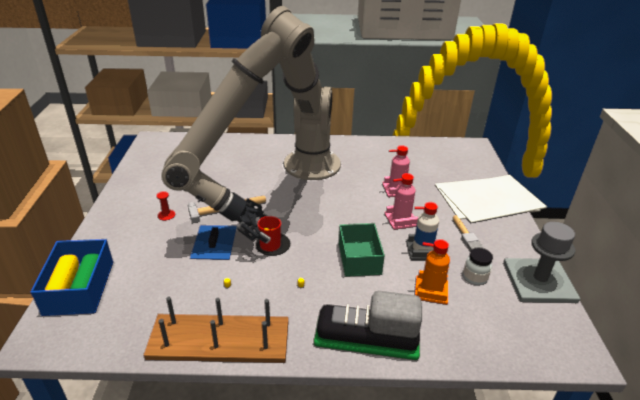

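The cup sits centred between both fingers (wrist 235–407 px at the rim). Now close.

```bash
python3 -m inch '[[0,0,0,0,0,0],[0,0,0,0,0,0],[0,0,0,0,0,0],[0,0,0,0,0,0],[0,0,0,0,0,0],[0,0,0,0,0,0]]' 5.8 35; python3 -m inch '[[0,0,0.5,0,0,0],[0,0,1,0,0,0],[0,0,1,0,0,0],[0,0,1,0,0,0],[0,0,0,0,0,0],[0,0,0,0,0,0]]'; python3 -c "
from h import *
cap('wrist','w5.png');cap('scene','s5.png')"
```

```text
clock: 13.55
tcp_pos: [0.4849, -0.245, 0.1611]
tcp_rot: [-0.004, 2.848, 1.326]
force: [-0.6, -2.0, 5.2]
width: 0.0669
clock: 14.15
tcp_pos: [0.485, -0.2444, 0.1959]
tcp_rot: [-0.005, 2.848, 1.325]
force: [0.7, -0.9, -2.6]
width: 0.0667
```

View pics/w5.png

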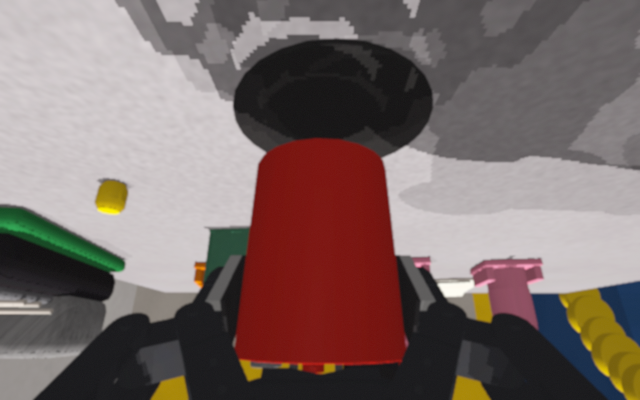

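```bash
cat > pour.py <<'E'
from plan import *
s=arm.state()
O40,z40=tilt(90,40)
# cup in tool frame (at grasp)
F=np.array([.4849,-.245,.161]); 
base_t=O40.T@(np.array([.485,-.1215,.004])-F); u_t=O40.T@np.array([0,0,1.])
def pose(de,roll,rimpos,az=90):
    O,z=tilt(az,de); O=R.from_rotvec(-roll*z).as_matrix()@O
    u=O@u_t; x=rimpos-O@(base_t+.085*u_t); return x,O,u
if __name__=='__main__':
    for de in(40,25,15,5):
        for ro in (60,90,120,150,170):
            x,O,u=pose(de,np.radians(ro),np.array([.535,.150,.115])); 
            # lowest rim point
            d=np.array([0,0,-1])-u*(-u[2]); d/=np.linalg.norm(d)+1e-9; lip=np.array([.535,.15,.115])+.035*d
            print(de,ro,'tilt',np.degrees(np.arccos(u[2])).round(0),'u',u.round(2),'flange',x.round(3),'lip',lip.round(3))
E
python3 pour.py
```

```text
40 60 tilt 45.0 u [-0.66 -0.25  0.71] flange [0.556 0.034 0.196] lip [0.512 0.141 0.09 ]
40 90 tilt 66.0 u [-0.77 -0.49  0.41] flange [0.559 0.042 0.205] lip [0.523 0.142 0.083]
40 120 tilt 83.0 u [-0.66 -0.74  0.12] flange [0.556 0.05  0.215] lip [0.532 0.147 0.08 ]
40 150 tilt 95.0 u [-0.38 -0.92 -0.1 ] flange [0.547 0.056 0.222] lip [0.536 0.153 0.08 ]
40 170 tilt 99.0 u [-0.13 -0.98 -0.16] flange [0.539 0.057 0.224] lip [0.536 0.156 0.08 ]
25 60 tilt 52.0 u [-0.66 -0.42  0.62] flange [0.556 0.017 0.163] lip [0.517 0.138 0.088]
25 90 tilt 74.0 u [-0.77 -0.58  0.27] flange [0.559 0.022 0.174] lip [0.527 0.144 0.081]
25 120 tilt 94.0 u [-0.66 -0.74 -0.08] flange [0.556 0.027 0.185] lip [0.537 0.152 0.08 ]
25 150 tilt 109.0 u [-0.38 -0.86 -0.33] flange [0.547 0.031 0.194] lip [0.54  0.161 0.082]
25 170 tilt 114.0 u [-0.13 -0.9  -0.41] flange [0.539 0.032 0.196] lip [0.537 0.164 0.083]
15 60 tilt 58.0 u [-0.66 -0.52  0.54] flange [0.556 0.011 0.14 ] lip [0.52  0.138 0.085]
15 90 tilt 80.0 u [-0.77 -0.62  0.17] flange [0.559 0.014 0.151] lip [0.53  0.146 0.08 ]
15 120 tilt 102.0 u [-0.66 -0.72 -0.2 ] flange [0.556 0.017 0.163] lip [0.54  0.155 0.081]
15 150 tilt 118.0 u [-0.38 -0.79 -0.47] flange [0.547 0.019 0.172] lip [0.542 0.165 0.084]
15 170 tilt 124.0 u [-0.13 -0.82 -0.56] flange [0.539 0.02  0.174] lip [0.538 0.169 0.086]
5 60 tilt 64.0 u [-0.66 -0.61  0.44] flange [0.556 0.009 0.115] lip [0.524 0.14  0.084]
5 90 tilt 87.0 u [-0.77 -0.64  0.06] flange [0.559 0.01  0.127] lip [0.533 0.149 0.08 ]
5 120 tilt 109.0 u [-0.66 -0.67 -0.33] flange [0.556 0.011 0.139] lip [0.543 0.158 0.082]
5 150 tilt 127.0 u [-0.38 -0.7  -0.6 ] flange [0.547 0.011 0.148] lip [0.545 0.169 0.087]
5 170 tilt 134.0 u [-0.13 -0.71 -0.7 ] flange [0.539 0.012 0.151] lip [0.54  0.174 0.09 ]
```

```bash
cat > seq.py <<'E'
from pour import *
def run(wps,q=None):
    s=arm.state(); x0=np.array(s['tcp_pos']);R0=R.from_rotvec(s['tcp_rot']);q=np.array(s['joint_positions'])
    for x,O in wps:
        rv=(R.from_matrix(O)*R0.inv()).as_rotvec(); print('to',x.round(3),'shift',((x-x0)*100).round(2),'turn',rv.round(3))
        for k in range(1,11):
            q,e,a=ik(x0+k/10*(x-x0),(R.from_rotvec(k/10*rv)*R0).as_matrix(),q,.003)
            if k%5==0: print('   ',q.round(2),'%.1f %.1f'%(e,a))
        x0=x;R0=R.from_matrix(O)
E
python3 - <<'E'
from seq import *
r=np.radians
W=[pose(40,0,np.array([.485,-.12,.26])),pose(40,0,np.array([.54,.155,.26])),pose(0,0,np.array([.54,.158,.19])),pose(0,r(90),np.array([.54,.158,.15])),pose(0,r(175),np.array([.54,.158,.13]))]
run([w[:2] for w in W])
E
```

```text
to [ 0.485 -0.244  0.332] shift [ 0.    0.08 13.67] turn [ 0.001  0.001 -0.003]
    [ 0.1   0.65  0.66  1.82 -0.93  1.63 -1.98] 0.0 0.0
    [ 0.07  0.55  0.69  1.78 -0.9   1.71 -2.08] 0.0 0.0
to [0.54  0.031 0.332] shift [ 5.5 27.5  0. ] turn [0. 0. 0.]
    [-0.15  0.45  0.64  1.9  -0.99  1.54 -2.24] 0.0 0.0
    [-0.36  0.41  0.57  1.93 -1.11  1.36 -2.4 ] 0.0 0.0
to [0.54  0.017 0.166] shift [  0.    -1.44 -16.62] turn [ 0.698 -0.     0.   ]
    [-0.16  0.61  0.4   1.97 -1.36  1.56 -2.11] 0.0 0.0
    [ 0.26  0.83 -0.09  1.94 -1.36  1.58 -1.95] 0.0 0.0
to [0.564 0.017 0.15 ] shift [ 2.43  0.   -1.59] turn [-0.    -1.571  0.   ]
    [ 0.31  0.85 -0.16  1.91 -1.33  1.54 -1.19] 0.0 0.0
    [ 0.37  0.88 -0.24  1.87 -1.3   1.49 -0.43] 0.0 0.0
to [0.542 0.017 0.154] shift [-2.2  -0.    0.42] turn [-0.    -1.484  0.   ]
    [ 0.44  0.88 -0.32  1.9  -1.26  1.44  0.31] 0.0 0.0
    [ 0.51  0.89 -0.41  1.92 -1.22  1.38  1.04] 0.0 0.0
```

```bash
python3 - <<'E'
from seq import *
r=np.radians
for az in (110,120):
  print(az)
  W=[pose(40,0,np.array([.485,-.12,.26])),pose(40,0,np.array([.54,.155,.26]),az),pose(0,0,np.array([.54,.155,.19]),az),pose(0,r(90),np.array([.54,.155,.15]),az),pose(0,r(175),np.array([.54,.155,.13]),az)]
  run([w[:2] for w in W])
E
```

```text
110
to [ 0.485 -0.244  0.332] shift [ 0.    0.08 13.67] turn [ 0.001  0.001 -0.003]
    [ 0.1   0.65  0.66  1.82 -0.93  1.63 -1.98] 0.0 0.0
    [ 0.07  0.55  0.69  1.78 -0.9   1.71 -2.08] 0.0 0.0
to [0.582 0.039 0.332] shift [ 9.72 28.24  0.  ] turn [0.    0.    0.349]
    [-0.14  0.51  0.61  1.81 -0.92  1.63 -2.17] 0.0 0.0
    [-0.32  0.54  0.51  1.73 -0.96  1.59 -2.27] 0.0 0.0
to [0.588 0.023 0.166] shift [  0.59  -1.63 -16.62] turn [0.656 0.239 0.   ]
    [-0.16  0.73  0.38  1.74 -1.14  1.76 -2.1 ] 0.0 0.0
    [-0.04  0.94  0.25  1.7  -1.25  1.95 -1.98] 0.0 0.0
to [0.611 0.031 0.15 ] shift [ 2.29  0.83 -1.59] turn [ 0.537 -1.476  0.   ]
    [ 0.03  0.94  0.14  1.67 -1.22  1.89 -1.23] 0.0 0.0
    [ 0.1   0.96  0.03  1.63 -1.18  1.82 -0.49] 0.0 0.0
to [0.59  0.023 0.154] shift [-2.07 -0.75  0.42] turn [ 0.507 -1.394 -0.   ]
    [ 0.18  0.95 -0.08  1.66 -1.12  1.76  0.23] 0.0 0.0
    [ 0.28  0.94 -0.2   1.68 -1.05  1.7   0.94] 0.0 0.0
120
to [ 0.485 -0.244  0.332] shift [ 0.    0.08 13.67] turn [ 0.001  0.001 -0.003]
    [ 0.1   0.65  0.66  1.82 -0.93  1.63 -1.98] 0.0 0.0
    [ 0.07  0.55  0.69  1.78 -0.9   1.71 -2.08] 0.0 0.0
to [0.602 0.048 0.332] shift [11.68 29.15  0.  ] turn [-0.    -0.     0.524]
    [-0.14  0.53  0.59  1.76 -0.88  1.67 -2.14] 0.0 0.0
    [-0.31  0.59  0.48  1.63 -0.88  1.68 -2.2 ] 0.0 0.0
to [0.61  0.033 0.166] shift [  0.87  -1.51 -16.62] turn [ 0.605  0.349 -0.   ]
    [-0.17  0.78  0.36  1.63 -1.04  1.85 -2.08] 0.0 0.0
    [-0.02  0.97  0.18  1.58 -1.12  2.   -2.02] 0.0 0.0
to [0.631 0.045 0.15 ] shift [ 2.11  1.22 -1.59] turn [ 0.785 -1.36  -0.   ]
    [ 0.06  0.98  0.03  1.55 -1.07  1.92 -1.3 ] 0.0 0.0
    [ 0.15  1.   -0.11  1.51 -1.01  1.85 -0.58] 0.0 0.0
to [0.612 0.034 0.154] shift [-1.91 -1.1   0.42] turn [ 0.742 -1.285  0.   ]
    [ 0.25  1.   -0.25  1.54 -0.93  1.78  0.12] 0.0 0.0
    [ 0.37  1.01 -0.41  1.56 -0.84  1.71  0.81] 0.0 0.0
```

```bash
python3 -m inch '[[0,0,2,0,0,0],[0,0,3,0,0,0],[0,0,3,0,0,0],[0,0,3,0,0,0],[0,0,2,0,0,0],[0.4,1,0.6,0,0,0],[0.8,2,0,0,0,0],[0.8,2.5,0,0,0,0.05],[0.8,2.5,0,0,0,0.05],[0.8,2.5,0,0,0,0.05],[0.8,2.5,0,0,0,0.05],[0.8,2.5,0,0,0,0.05]]'; python3 -m inch '[[0.8,2.5,0,0,0,0.05],[0.8,2.5,0,0,0,0.05],[0.8,2.5,0,0,0,0],[0.8,2.5,0,0,0,0],[0.8,2,0,0,0,0],[0.8,1,0,0,0,0],[0,0,0,0,0,0],[0,0,0,0,0,0]]'; python3 lg.py; python3 - <<'E'
from seq import *
r=np.radians;az=110
W=[pose(0,0,np.array([.54,.155,.19]),az),pose(0,r(90),np.array([.54,.155,.15]),az),pose(0,r(175),np.array([.54,.155,.13]),az)]
run([w[:2] for w in W])
from h import *
cap('scene','s6.png')
E
```

```text
clock: 15.45
tcp_pos: [0.537, -0.0872, 0.33]
tcp_rot: [0.35, -2.73, -1.273]
force: [1.0, 0.0, -1.7]
width: 0.0667
clock: 16.25
tcp_pos: [0.5848, 0.0396, 0.3311]
tcp_rot: [0.476, -2.68, -1.246]
force: [1.0, -0.6, -1.4]
width: 0.0666
[-0.318  0.545  0.514  1.721 -0.959  1.589 -2.268]
to [0.588 0.023 0.166] shift [  0.33  -1.7  -16.53] turn [ 0.658  0.24  -0.003]
    [-0.17  0.73  0.39  1.74 -1.14  1.76 -2.1 ] 0.0 0.0
    [-0.04  0.94  0.25  1.7  -1.25  1.96 -1.98] 0.0 0.0
to [0.611 0.031 0.15 ] shift [ 2.29  0.83 -1.59] turn [ 0.537 -1.476  0.   ]
    [ 0.03  0.94  0.14  1.67 -1.22  1.89 -1.23] 0.0 0.0
    [ 0.1   0.96  0.03  1.63 -1.18  1.83 -0.49] 0.0 0.0
to [0.59  0.023 0.154] shift [-2.07 -0.75  0.42] turn [ 0.507 -1.394 -0.   ]
    [ 0.18  0.94 -0.08  1.66 -1.12  1.76  0.23] 0.0 0.0
    [ 0.28  0.94 -0.2   1.68 -1.05  1.7   0.94] 0.0 0.0
```

View pics/s6.png

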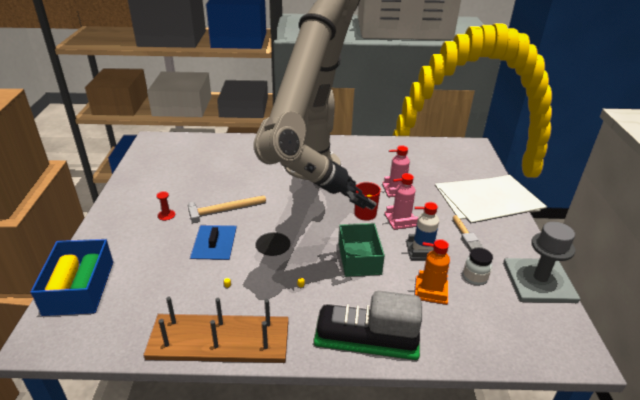

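The cup hangs over the tin at scene (366,200), held upright. Lower, level the tool, then roll it.

```bash
python3 -m inch '[[0,-0.2,-1.5,0.05,0.02,0],[0,-0.2,-2,0.08,0.03,0],[0,-0.2,-2,0.08,0.03,0],[0,-0.2,-2,0.08,0.03,0],[0,-0.2,-2,0.08,0.03,0],[0.1,-0.2,-2,0.08,0.03,0],[0.1,-0.2,-2,0.08,0.03,0],[0.1,-0.2,-2,0.08,0.03,0],[0,-0.1,-1,0.05,0.01,0],[0,0,0,0,0,0],[0,0,0,0,0,0]]'; python3 lg.py; python3 - <<'E'
from seq import *
r=np.radians;az=110
W=[pose(0,r(90),np.array([.54,.155,.15]),az),pose(0,r(175),np.array([.54,.155,.13]),az)]
run([w[:2] for w in W])
from h import *
cap('scene','s7.png')
E
```

```text
clock: 17.4
tcp_pos: [0.5881, 0.0222, 0.1667]
tcp_rot: [0.365, -2.029, -2.033]
force: [0.4, -0.1, -0.8]
width: 0.0664
[-0.026  0.932  0.227  1.699 -1.236  1.943 -1.983]
to [0.611 0.031 0.15 ] shift [ 2.29  0.87 -1.68] turn [ 0.537 -1.472 -0.003]
    [ 0.05  0.94  0.12  1.67 -1.2   1.88 -1.24] 0.0 0.0
    [ 0.12  0.96  0.    1.63 -1.16  1.81 -0.5 ] 0.0 0.0
to [0.59  0.023 0.154] shift [-2.07 -0.75  0.42] turn [ 0.507 -1.394 -0.   ]
    [ 0.2   0.95 -0.11  1.66 -1.1   1.75  0.22] 0.0 0.0
    [ 0.3   0.94 -0.23  1.68 -1.04  1.68  0.93] 0.0 0.0
```

View pics/s7.png

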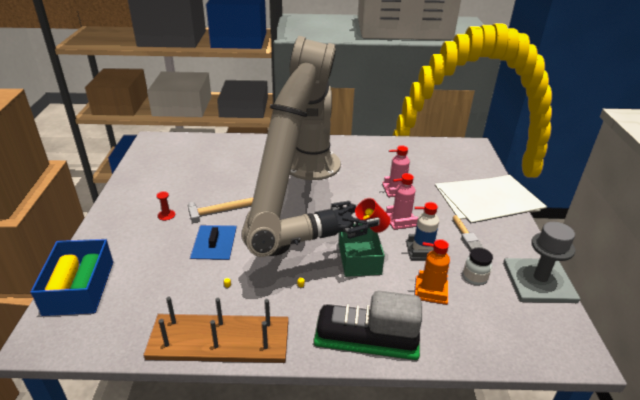

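```bash
python3 -m inch '[[0.2,0.1,0,0.045,-0.123,0],[0.2,0.1,0,0.045,-0.123,0],[0.2,0.1,0,0.045,-0.123,0],[0.2,0.1,0,0.045,-0.123,0],[0.2,0.1,0,0.045,-0.123,0],[0.2,0.1,-0.1,0.045,-0.123,0],[0.2,0.1,-0.1,0.045,-0.123,0],[0.2,0.1,-0.2,0.045,-0.123,0],[0.2,0.1,-0.2,0.045,-0.123,0],[0.2,0,-0.2,0.045,-0.123,0],[0.2,0,-0.2,0.045,-0.123,0],[0,0,-0.2,0.045,-0.123,0]]'; python3 -c "
from h import *
cap('scene','s8.png');cap('top','t8.png')"; python3 -m inch '[[-0.2,-0.1,0,0.045,-0.123,0],[-0.2,-0.1,0,0.045,-0.123,0],[-0.2,-0.1,0,0.045,-0.123,0],[-0.2,-0.1,0,0.045,-0.123,0],[-0.2,-0.1,0,0.045,-0.123,0],[-0.2,-0.1,0,0.045,-0.123,0],[0,0,0,0,0,0],[0,0,0,0,0,0],[0,0,0,0,0,0]]';python3 -c "
from h import *
cap('scene','s9.png');cap('wrist','w9.png')"
```

```text
clock: 18.65
tcp_pos: [0.6105, 0.0324, 0.156]
tcp_rot: [-1.474, 1.014, 1.452]
force: [-0.4, -0.1, -1.2]
width: 0.0668
clock: 19.65
tcp_pos: [0.5981, 0.0267, 0.155]
tcp_rot: [-1.608, 0.352, 0.879]
force: [1.0, -0.2, -0.1]
width: 0.0665
```

View pics/s9.png

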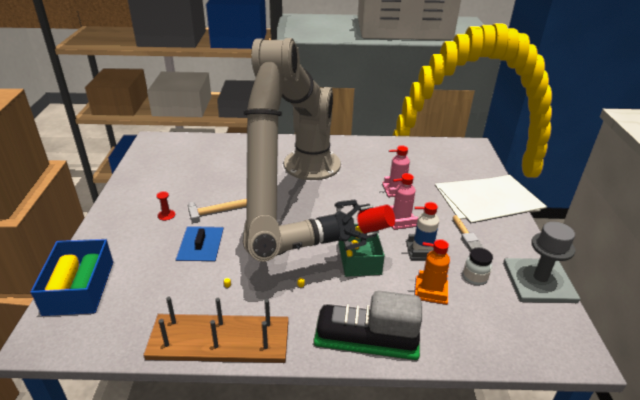

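View pics/w9.png

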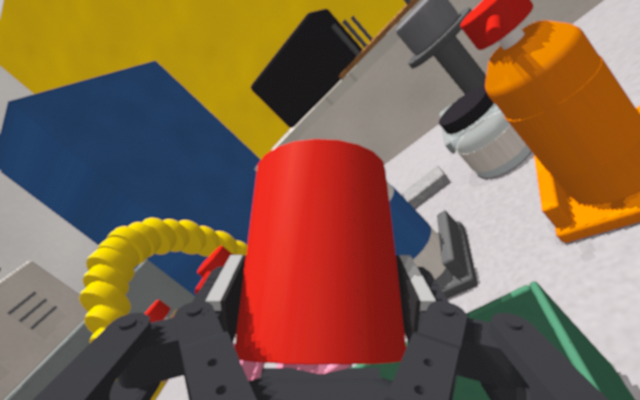

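The lid has moved a bit, from scene (214,242) to (200,243). Let me zoom on the pour.

```bash
python3 -c "
import cv2
a=cv2.imread('pics/s9.png')[180:290,290:450]; cv2.imwrite('pics/s9z.png',cv2.resize(a,None,fx=5,fy=5,interpolation=2))"
```

```text
(no output)
```

View pics/s9z.png

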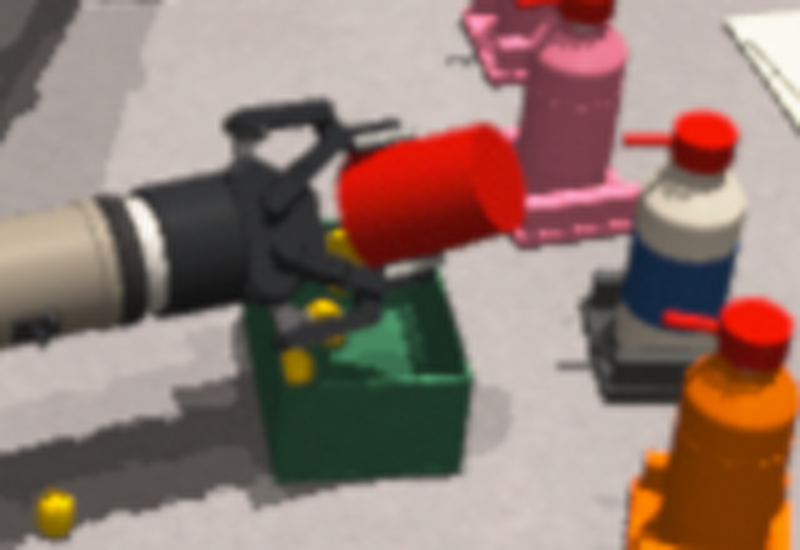

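```bash
python3 -m inch '[[-0.2,0.5,0,0.045,-0.123,0],[-0.2,0.5,0,0.045,-0.123,0],[-0.2,0,0,0.045,-0.123,0],[-0.2,0,0,0.045,-0.123,0],[0,0,0,0.045,-0.123,0],[0,0,0,0,0,0],[0,0,0,0,0,0],[0,0,0,0,0,0],[0,0,0,0,0,0]]';python3 -c "
from h import *
c=cap('scene','s10.png');cap('wrist','w10.png')
a=c['color'][180:290,290:450,::-1]; cv2.imwrite('pics/s10z.png',cv2.resize(a,None,fx=5,fy=5,interpolation=2))"; python3 lg.py
```

```text
clock: 20.65
tcp_pos: [0.59, 0.0367, 0.1545]
tcp_rot: [-1.577, -0.175, 0.372]
force: [-0.1, 0.1, -1.0]
width: 0.0666
[ 0.273  0.936 -0.219  1.689 -1.06   1.672  0.899]
```

View pics/s10z.png

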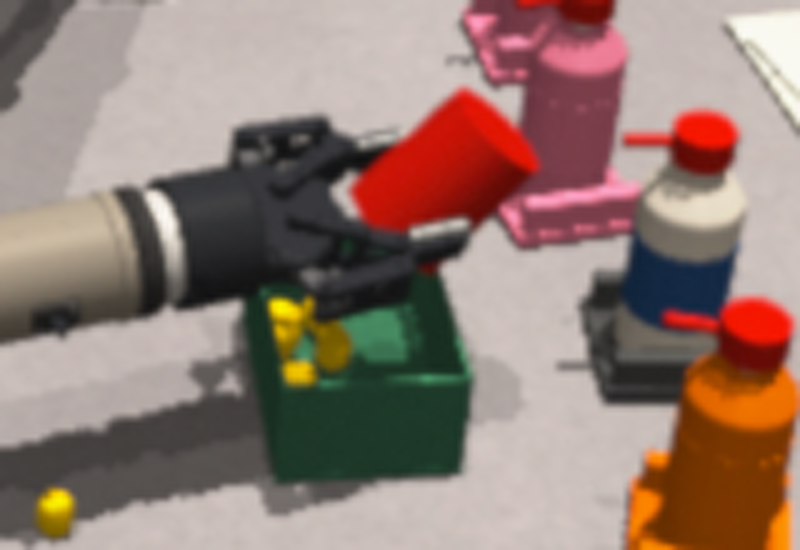

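All visible toggles landed in the tin. Raise, roll the cup back, and check that it's empty.

```bash
python3 -m inch '[[0,0,2,0,0,0],[0,0,3,0,0,0],[0,0,3,0,0,0],[0,0,0,-0.045,0.123,0],[0,0,0,-0.045,0.123,0],[0,0,0,-0.045,0.123,0],[0,0,0,-0.045,0.123,0],[0,0,0,-0.045,0.123,0],[0,0,0,-0.045,0.123,0],[0,0,0,-0.045,0.123,0],[0,0,0,-0.045,0.123,0],[0,0,0,-0.045,0.123,0]]'; python3 -m inch '[[0,0,0,-0.045,0.123,0],[0,0,0,-0.045,0.123,0],[0,0,0,-0.045,0.123,0],[0,0,0,-0.045,0.123,0],[0,0,0,-0.045,0.123,0],[0,0,0,-0.045,0.123,0],[0,0,0,-0.045,0.123,0],[0,0,0,-0.045,0.123,0],[0,0,0,-0.045,0.123,0],[0,0,0,-0.045,0.123,0],[0,0,0,-0.045,0.123,0],[0,0,0,-0.045,0.123,0]]'; python3 -m inch '[[0,0,0,-0.045,0.123,0],[0,0,0,-0.045,0.123,0],[0,0,0,0,0,0],[0,0,0,0,0,0]]'; python3 lg.py; python3 - <<'E'
from seq import *
W=[pose(40,0,np.array([.54,.155,.26]),110),pose(40,0,np.array([.485,-.117,.26])),pose(40,0,np.array([.485,-.117,.095]))]
run([w[:2] for w in W])
from h import *
c=cap('scene','s11.png'); c=cap('top','t11.png')
a=c['color'][110:230,240:400,::-1]; cv2.imwrite('pics/t11z.png',cv2.resize(a,None,fx=5,fy=5,interpolation=2))
E
```

```text
clock: 21.95
tcp_pos: [0.5899, 0.0367, 0.2345]
tcp_rot: [-1.537, 0.798, 1.275]
force: [-0.6, 0.5, -0.3]
width: 0.0668
clock: 23.15
tcp_pos: [0.5899, 0.0368, 0.2345]
tcp_rot: [0.657, -2.071, -2.175]
force: [-0.2, -1.8, -0.4]
width: 0.0668
clock: 23.55
tcp_pos: [0.5899, 0.0367, 0.2345]
tcp_rot: [0.369, -2.027, -2.035]
force: [-0.5, -0.9, -1.0]
width: 0.0663
[ 1.000e-03  8.110e-01  1.570e-01  1.715e+00 -1.242e+00  1.924e+00
 -2.101e+00]
to [0.582 0.039 0.332] shift [-0.78  0.22  9.75] turn [-0.66  -0.236 -0.007]
    [-0.1   0.66  0.27  1.73 -1.1   1.73 -2.18] 0.0 0.0
    [-0.22  0.51  0.37  1.72 -0.91  1.54 -2.31] 0.0 0.0
to [ 0.485 -0.241  0.332] shift [ -9.72 -27.94   0.  ] turn [-0.     0.    -0.349]
    [-0.05  0.48  0.47  1.8  -0.88  1.58 -2.21] 0.0 0.0
    [ 0.16  0.51  0.56  1.79 -0.86  1.66 -2.13] 0.0 0.0
to [ 0.485 -0.241  0.167] shift [  0.    0.  -16.5] turn [0. 0. 0.]
    [ 0.18  0.63  0.53  1.83 -0.9   1.56 -2.01] 0.0 0.0
    [ 0.22  0.76  0.49  1.85 -0.95  1.47 -1.9 ] 0.0 0.0
```

View pics/t11z.png

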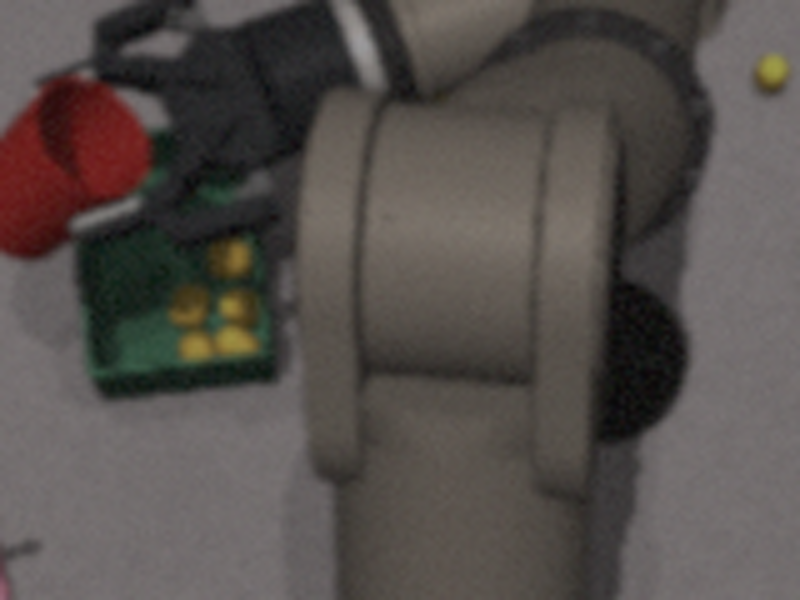

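View pics/s11.png

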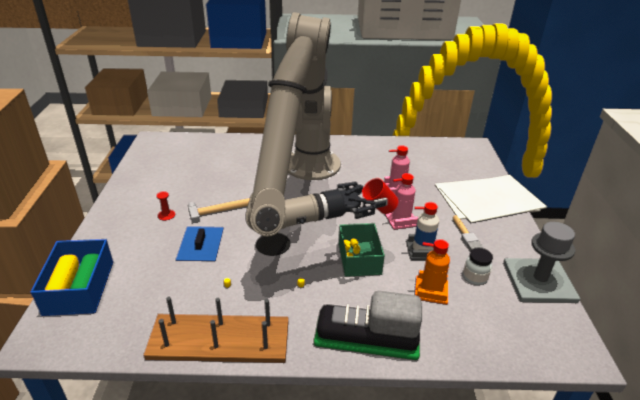

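The tin holds at least 5 toggles and the cup is empty. Carry the cup back; first measure the mat.

```bash
python3 -m inch '[[0,0,1,-0.08,-0.03,0],[-0.1,0,1.2,-0.08,-0.03,0],[-0.1,0,1.2,-0.08,-0.03,0],[-0.1,0,1.2,-0.08,-0.03,0],[-0.1,0,1.2,-0.08,-0.03,0],[-0.1,0,1.2,-0.08,-0.03,0],[-0.1,0.1,1.2,-0.08,-0.03,0],[-0.1,0.1,1.2,-0.08,-0.03,0],[0,0,0.3,-0.02,0,0],[0,0,0,0,0,0]]'; python3 - <<'E'
from seq import *
from h import *
for n in('top','scene'):
    c=cap(n,n+'12.png');W=cloud(c);hsv=cv2.cvtColor(c['color'],cv2.COLOR_RGB2HSV)
    m=(hsv[...,2]<45)&(abs(W[...,0]-.485)<.09)&(abs(W[...,1]+.115)<.08)&(W[...,2]<.01)
    k,l,st,ce=cv2.connectedComponentsWithStats(m.astype(np.uint8)); i=1+st[1:,4].argmax()
    pts=np.argwhere(l==i)[:,::-1]; (e)=cv2.fitEllipse(cv2.convexHull(pts.astype(np.int32))); print(n,st[i],e,ray(c,*e[0],.004))
    p=np.array([ray(c,*x,.004) for x in pts]); print(p.min(0),p.max(0),W[l==i].mean(0))
W=[pose(40,0,np.array([.485,-.117,.26])),pose(40,0,np.array([.485,-.117,.095]))]
run([w[:2] for w in W])
E
```

```text
clock: 24.65
tcp_pos: [0.5829, 0.0389, 0.3322]
tcp_rot: [0.486, -2.675, -1.247]
force: [0.2, 0.6, -0.3]
width: 0.0668
top [347 165  29  34 543] ((360.7483215332031, 182.26890563964844), (29.056730270385742, 33.71049118041992), 16.35202407836914) [ 0.47554304 -0.11811301  0.004     ]
[ 0.42519612 -0.16341994  0.004     ] [ 0.53136565 -0.07418287  0.004     ] [ 0.46831721 -0.12668201  0.00354543]
scene [258 233  32  23 530] ((273.58843994140625, 244.1118621826172), (21.848960876464844, 31.80768394470215), 81.53572082519531) [ 0.48531651 -0.11048921  0.004     ]
[ 0.43089386 -0.15825064  0.004     ] [ 0.53579664 -0.06256155  0.004     ] [ 0.48568883 -0.1087344   0.00408981]
to [ 0.485 -0.241  0.332] shift [ -9.78 -27.9    0.13] turn [ 0.    -0.002 -0.358]
    [-0.05  0.48  0.47  1.8  -0.88  1.59 -2.21] 0.0 0.0
    [ 0.15  0.51  0.57  1.79 -0.86  1.66 -2.13] 0.0 0.0
to [ 0.485 -0.241  0.167] shift [  0.    0.  -16.5] turn [0. 0. 0.]
    [ 0.18  0.63  0.53  1.83 -0.9   1.56 -2.01] 0.0 0.0
    [ 0.21  0.76  0.49  1.85 -0.96  1.48 -1.9 ] 0.0 0.0
```

```bash
python3 -m inch '[[-0.8,-2.2,0,0,0,-0.03],[-0.8,-2.4,0,0,0,-0.03],[-0.8,-2.4,0,0,0,-0.03],[-0.8,-2.4,0,0,0,-0.03],[-0.8,-2.4,0,0,0,-0.03],[-0.8,-2.4,0,0,0,-0.03],[-0.8,-2.4,0,0,0,-0.03],[-0.8,-2.4,0,0,0,-0.03],[-0.8,-2.4,0,0,0,-0.03],[-0.8,-2.4,0,0,0,-0.03],[-0.9,-2.4,0,0,0,-0.03],[-1,-1.7,0,0,0,-0.028]]';python3 -m inch '[[0,0,-2,0,0,0],[0,0,-3,0,0,0],[0,0,-3,0,0,0],[0,0,-3,0,0,0],[0,0,-2.5,0,0,0],[0,0,0,0,0,0],[0,0,0,0,0,0]]'; python3 - <<'E'
from seq import *
W=[pose(40,0,np.array([.484,-.116,.090]))]
run([w[:2] for w in W])
from h import *
c=cap('scene','s13.png'); 
a=c['color'][170:290,160:320,::-1]; cv2.imwrite('pics/s13z.png',cv2.resize(a,None,fx=5,fy=5,interpolation=2))
E
```

```text
clock: 25.95
tcp_pos: [0.4819, -0.244, 0.3314]
tcp_rot: [0.011, 2.847, 1.324]
force: [-0.5, -0.3, -0.3]
width: 0.0665
clock: 26.65
tcp_pos: [0.4838, -0.24, 0.1961]
tcp_rot: [-0.002, -2.845, -1.328]
force: [0.6, 0.1, -0.8]
width: 0.0664
to [ 0.484 -0.24   0.162] shift [ 0.01  0.05 -3.41] turn [-0.001 -0.002  0.   ]
    [ 0.21  0.74  0.5   1.85 -0.95  1.49 -1.91] 0.0 0.0
    [ 0.21  0.76  0.49  1.86 -0.96  1.47 -1.89] 0.0 0.0
```

View pics/s13z.png

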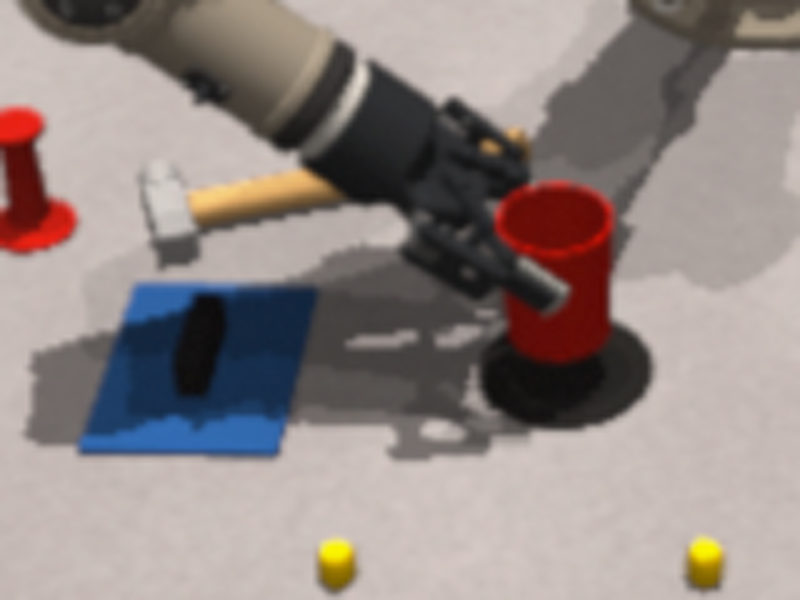

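```bash
python3 -m inch '[[0,0,-1,0,0,0],[0,0,-1,0,0,0],[0,0,-0.8,0,0,0],[0,0,-0.3,0,0,0],[0,0,-0.2,0,0,0],[0,0,0,0,0,0]]'; python3 -m inch '[[0,0,-0.2,0,0,0],[0,0,0,0,0,0],[0,0,0,0,0,0]]'
```

```text
clock: 27.3
tcp_pos: [0.4839, -0.2405, 0.1633]
tcp_rot: [-0.002, -2.847, -1.326]
force: [-0.4, -0.6, -0.6]
width: 0.0665
clock: 27.6
tcp_pos: [0.484, -0.2405, 0.1617]
tcp_rot: [-0.001, -2.848, -1.326]
force: [-0.1, 0.1, -1.1]
width: 0.0662
```

```bash
python3 -m inch '[[0,0,-0.1,0,0,0],[0,0,0,0,0,0],[0,0,0,0,0,0]]';python3 -m inch '[[0,0,-0.1,0,0,0],[0,0,0,0,0,0],[0,0,0,0,0,0]]'
```

```text
clock: 27.9
tcp_pos: [0.484, -0.2406, 0.161]
tcp_rot: [-0.001, -2.847, -1.327]
force: [-0.4, -1.8, 3.7]
width: 0.0666
clock: 28.2
tcp_pos: [0.4839, -0.2407, 0.1608]
tcp_rot: [0.0, 2.846, 1.329]
force: [-1.8, -1.3, 8.2]
width: 0.0668
```

Contact at the same height as the grasp. Open and back out along the tool axis.

```bash
python3 -m inch '[[0,0,0.1,0,0,0],[0,0,0,0,0,0],[0,0,0,0,0,0],[0,0,0,0,0,0]]' 7.4;  python3 -m inch '[[0,0,0,0,0,0],[0,0,0,0,0,0],[0,-0.76,0.64,0,0,0],[0,-1.5,1.3,0,0,0],[0,-1.5,1.3,0,0,0],[0,-1.5,1.3,0,0,0],[0,-2.3,1.9,0,0,0],[0,-2.3,1.9,0,0,0],[0,0,3,0,0,0],[0,0,3,0,0,0],[0,0,0,0,0,0]]' 8.5; python3 lg.py; python3 cupm.py 2>&1 | grep -v bar; cp pics/scene1.png pics/s14.png
```

```text
clock: 28.6
tcp_pos: [0.4839, -0.2403, 0.1603]
tcp_rot: [-0.001, -2.847, -1.326]
force: [-0.1, 0.3, -0.0]
width: 0.0744
clock: 29.7
tcp_pos: [0.4841, -0.341, 0.3085]
tcp_rot: [-0.001, 2.846, 1.318]
force: [0.5, -0.5, -0.1]
width: 0.0851
[ 0.306  0.653  0.581  1.636 -0.831  1.75  -2.019]
top 25 (array([ 0.48386537, -0.11524404]), np.float64(0.03203108445703661)) [ 0.4577105  -0.13265261] [ 0.51629034 -0.08210621]
mat 124 [ 0.43551556 -0.09348348] [ 0.52545599 -0.06215217]
scene 105 (array([ 0.48520029, -0.11821174]), np.float64(0.033385748494481206)) [ 0.44834478 -0.15133901] [ 0.52179948 -0.08504511]
mat 187 [ 0.44447114 -0.16518228] [ 0.53202545 -0.06264995]
```

View pics/s14.png

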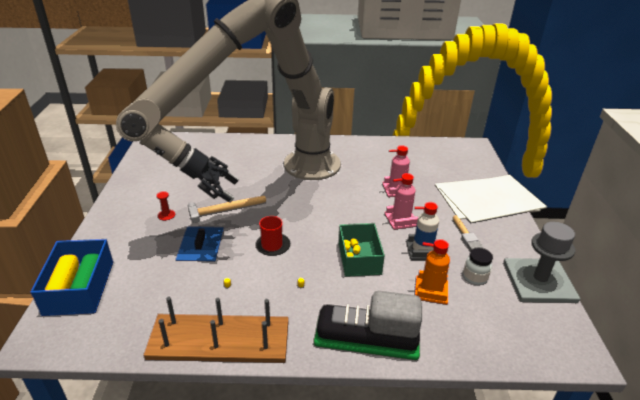

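The cup stands upright on its mat at (0.484,−0.117). Next the strays: turn the tool down above stray A at scene (227,282).

```bash
python3 -m inch '[[1.5,1,0.5,-0.11,0,0],[1.5,1,0.5,-0.11,0,0],[1.8,1.2,0.5,-0.11,0,0],[1.8,1.2,0,-0.11,0,0],[1.8,1.2,0,-0.11,0,0],[1.8,1.2,0,-0.11,0,0],[1.8,1.2,0,-0.11,0,0],[1.8,1.2,0,-0.10,0,0],[1.8,1.2,0,0,0,0],[1.5,0.5,0,0,0,0],[0,0,0,0,0,0],[0,0,0,0,0,0]]' 5; cat > stray.py <<'E'
from plan import *
from h import *
import sys
c=cap('wrist',sys.argv[1]); W=cloud(c);hsv=cv2.cvtColor(c['color'],cv2.COLOR_RGB2HSV)
m=cv2.inRange(hsv,(22,110,70),(35,255,255)); k,l,st,ce=cv2.connectedComponentsWithStats(m)
for i in range(1,k):
    if st[i,4]<60: continue
    P=W[l==i]; P=P[~np.isnan(P[:,0])]; 
    if len(P)<20: continue
    top=P[P[:,2]>P[:,2].max()-.004]
    print(ce[i].round(0),st[i,4],'top',np.median(top,0).round(4),'mid top',((top.min(0)+top.max(0))/2).round(4),'bbox',P.min(0).round(3),P.max(0).round(3))
s=arm.state(); print(s['tcp_pos'].round(4),R.from_rotvec(s['tcp_rot']).as_matrix().round(3).tolist(),s['joint_positions'].round(2))
E
python3 stray.py w15.png
```

```text
clock: 31.0
tcp_pos: [0.6542, -0.2303, 0.3177]
tcp_rot: [-0.002, -3.138, -0.002]
force: [-0.1, 0.1, 0.3]
width: 0.0499
[310. 191.] 508 top [ 0.6614 -0.2291  0.0234] mid top [ 0.6615 -0.229   0.0233] bbox [ 0.651 -0.239  0.008] [ 0.671 -0.22   0.025]
[319. 369.] 135 top [ 0.6541 -0.2397  0.2186] mid top [ 0.654  -0.2399  0.2187] bbox [ 0.647 -0.241  0.002] [ 0.663 -0.028  0.22 ]
[ 0.6537 -0.2311  0.3181] [[-1.0, 0.003, -0.003], [0.003, 1.0, 0.001], [0.003, 0.001, -1.0]] [-0.23  0.68  0.8   1.53 -0.51  1.16 -2.48]
```

View pics/w15.png

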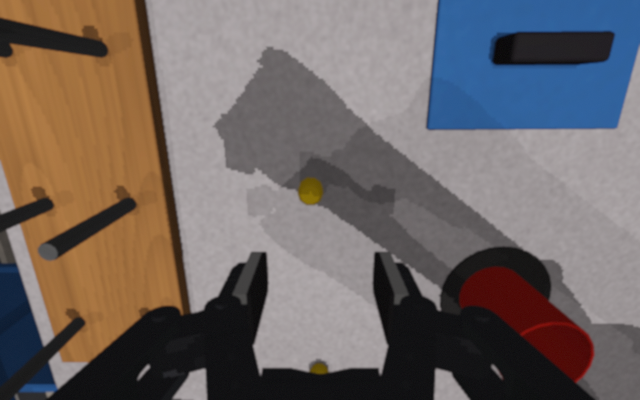

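Stray A stands at wrist (310,191) → (0.6615,−0.229), top at 0.024 as expected.

```bash
python3 -m inch '[[0.8,0.2,-2,0,0,0],[0,0,-3,0,0,0],[0,0,-3,0,0,0],[0,0,-2.5,0,0,0],[0,0,-1.5,0,0,0],[0,0,-1,0,0,0],[0,0,-0.8,0,0,0],[0,0,0,0,0,0],[0,0,0,0,0,0]]' 4.4; python3 stray.py w16.png
```

```text
clock: 31.95
tcp_pos: [0.6633, -0.2284, 0.1818]
tcp_rot: [0.002, 3.14, 0.001]
force: [0.5, -0.3, -0.4]
width: 0.044
[323. 270.] 2031 top [ 0.6617 -0.2293  0.0236] mid top [ 0.6619 -0.229   0.0237] bbox [ 0.651 -0.239 -0.001] [ 0.673 -0.204  0.026]
[ 0.6634 -0.2284  0.1821] [[-1.0, 0.001, 0.002], [0.001, 1.0, 0.001], [-0.002, 0.001, -1.0]] [-0.18  0.83  0.7   1.59 -0.62  0.95 -2.41]
```

```bash
python3 -m inch '[[-0.1,0,-0.4,0,0,0],[0,0,0,0,0,0],[0,0,0,0,0,0],[0,0,0,0,0,0],[0,0,0,0,0,0],[0,0,0,0,0,0],[0,0,0,0,0,0]]' 1.4 25; python3 -m inch '[[0,0,1,0,0,0],[0,0,2,0,0,0],[0,0,3,0,0,0],[0,0,3,0,0,0],[0,0,0,0,0,0]]'; python3 stray.py w17.png
```

```text
clock: 32.7
tcp_pos: [0.662, -0.2281, 0.1772]
tcp_rot: [0.002, 3.142, 0.002]
force: [-0.3, 0.1, 2.7]
width: 0.0207
clock: 33.2
tcp_pos: [0.6634, -0.2298, 0.2738]
tcp_rot: [0.002, 3.132, -0.004]
force: [0.4, 0.5, -1.1]
width: 0.0206
[320. 274.] 2079 top [ 0.6644 -0.232   0.1201] mid top [ 0.6651 -0.2313  0.1201] bbox [ 0.655 -0.242  0.101] [ 0.675 -0.223  0.122]
[ 0.6628 -0.2291  0.2712] [[-1.0, 0.001, 0.006], [0.001, 1.0, -0.001], [-0.006, -0.001, -1.0]] [-0.21  0.74  0.76  1.55 -0.56  1.08 -2.46]
```

View pics/w17.png

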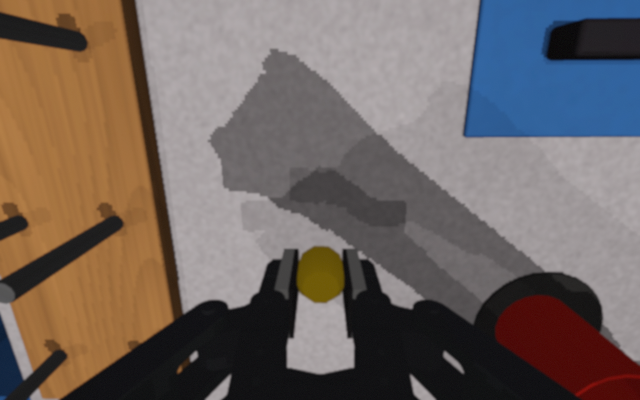

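Stray A is held. Carry it to the empty +y half of the tin, turning the jaws to y.

```bash
python3 -m inch '[[-0.5,2,1,0,0,0.131],[-1,3.3,1,0,0,0.131],[-1,3.4,1,0,0,0.131],[-1,3.5,0,0,0,0.131],[-1,3.5,0,0,0,0.131],[-1,3.5,0,0,0,0.131],[-1,3.5,0,0,0,0.131],[-1,3.5,0,0,0,0.131],[-1,3.5,0,0,0,0.131],[-1,3.5,0,0,0,0.131],[-1,3.5,0,0,0,0.131],[-1,2.2,0,0,0,0.131]]'; python3 -m inch '[[0,0,0,0,0,0],[0,0,0,0,0,0],[0,0,0,0,0,0]]'; python3 stray.py w18.png
```

```text
clock: 34.45
tcp_pos: [0.5457, 0.1641, 0.2966]
tcp_rot: [2.23, -2.211, -0.004]
force: [0.1, 0.3, -0.6]
width: 0.0209
clock: 34.75
tcp_pos: [0.5472, 0.1593, 0.2969]
tcp_rot: [2.217, -2.223, 0.0]
force: [0.3, -0.4, -0.7]
width: 0.0206
[579.  48.] 1179 top [ 0.6551 -0.0206  0.0238] mid top [ 0.6549 -0.0211  0.0241] bbox [ 0.645 -0.03   0.004] [ 0.665 -0.01   0.026]
[371. 191.] 1571 top [0.5647 0.1211 0.0275] mid top [0.557  0.1203 0.0279] bbox [0.525 0.101 0.002] [0.576 0.132 0.03 ]
[325. 265.] 2977 top [0.5492 0.1596 0.1434] mid top [0.549  0.1594 0.1432] bbox [0.461 0.129 0.003] [0.559 0.178 0.145]
[380. 250.] 1186 top [0.5541 0.1358 0.1469] mid top [0.5543 0.1358 0.1472] bbox [0.469 0.096 0.003] [0.555 0.141 0.149]
[0.5473 0.1591 0.2969] [[-0.003, -1.0, -0.001], [-1.0, 0.003, -0.001], [0.001, 0.001, -1.0]] [-0.7   0.39  0.43  1.86 -0.2   0.94 -1.76]
```

View pics/w18.png

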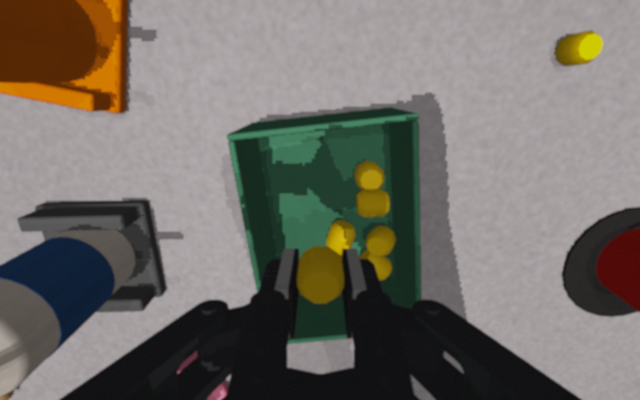

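The tin holds 5 poured toggles on its −y side, wrist (340–395, 175–270). Drop this one at its +x/+y side, opening only a little.

```bash
python3 -m inch '[[1.5,0.2,-1,0,0,0],[1.3,0,-2,0,0,0],[0,0,-2,0,0,0],[0,0,-2,0,0,0],[0,0,0,0,0,0],[0,0,0,0,0,0]]';python3 -m inch '[[0,0,0,0,0,0],[0,0,0,0,0,0],[0,0,0,0,0,0],[0,0,2,0,0,0],[0,0,3,0,0,0],[0,0,2,0,0,0],[0,0,0,0,0,0]]' 3.2; python3 stray.py w19.png
```

```text
clock: 35.4
tcp_pos: [0.5753, 0.1619, 0.2271]
tcp_rot: [2.218, -2.222, -0.001]
force: [0.6, -0.4, 1.0]
width: 0.0207
clock: 36.1
tcp_pos: [0.5764, 0.1631, 0.3006]
tcp_rot: [-2.218, 2.218, -0.003]
force: [0.0, 0.3, 0.2]
width: 0.0321
[572.  95.] 1013 top [ 0.6553 -0.0207  0.0237] mid top [ 0.6545 -0.0208  0.0243] bbox [ 0.645 -0.029  0.004] [ 0.665 -0.01   0.026]
[321. 198.] 669 top [0.578  0.1627 0.0277] mid top [0.5776 0.1627 0.0277] bbox [0.559 0.152 0.002] [0.588 0.174 0.03 ]
[374. 225.] 1419 top [0.5883 0.1414 0.1328] mid top [0.5883 0.1414 0.1328] bbox [0.524 0.101 0.002] [0.588 0.142 0.133]
[345. 283.] 1201 top [0.5676 0.1478 0.1505] mid top [0.5674 0.1478 0.1505] bbox [0.464 0.131 0.003] [0.58  0.154 0.151]
[391. 267.] 186 top [0.5845 0.1346 0.151 ] mid top [0.5844 0.1346 0.1506] bbox [0.494 0.095 0.003] [0.585 0.136 0.152]
[0.5755 0.163  0.2987] [[0.0, -1.0, 0.002], [-1.0, -0.0, 0.001], [-0.001, -0.002, -1.0]] [-0.67  0.44  0.42  1.79 -0.21  0.96 -1.73]
```

View pics/w19.png

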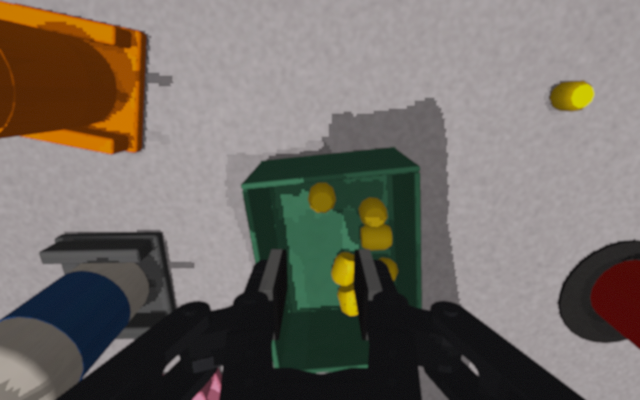

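Stray A is in the tin at wrist (321,198). Next, stray B at (0.655,−0.021).

```bash
python3 -m inch '[[1,-2,0,0,0,0],[1.3,-3,0,0,0,0],[1.3,-3,0,0,0,0],[1.3,-3,0,0,0,0],[1.3,-3,0,0,0,0],[1,-3,-2,0,0,0],[0.7,-1.4,-3,0,0,0],[0,0,-2,0,0,0],[0,0,0,0,0,0],[0,0,0,0,0,0]]' 4.4; python3 stray.py w20.png
```

```text
clock: 37.15
tcp_pos: [0.6536, -0.0206, 0.2261]
tcp_rot: [2.22, -2.219, -0.004]
force: [-0.4, 0.1, 0.1]
width: 0.0438
[323. 229.] 1162 top [ 0.6561 -0.0218  0.0238] mid top [ 0.6554 -0.022   0.024 ] bbox [ 0.634 -0.032 -0.001] [ 0.666 -0.012  0.026]
[ 0.6541 -0.0204  0.2272] [[0.001, -1.0, -0.001], [-1.0, -0.001, -0.0], [0.0, 0.001, -1.0]] [-0.33  0.62  0.41  1.69 -0.3   0.9  -1.36]
```

View pics/w20.png

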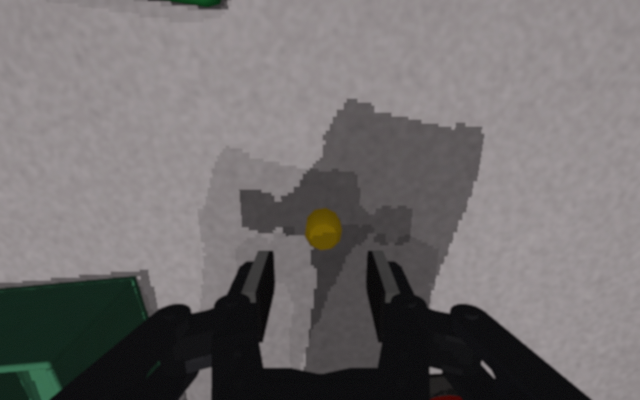

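Stray B is between the jaws in line, at (323,229).

```bash
python3 -m inch '[[0.1,-0.1,-2,0,0,0],[0,0,-1.5,0,0,0],[0,0,-1,0,0,0],[0,0,-0.4,0,0,0],[0,0,0,0,0,0],[0,0,0,0,0,0]]';  python3 -m inch '[[0,0,0,0,0,0],[0,0,0,0,0,0],[0,0,0,0,0,0],[0,0,0,0,0,0],[0,0,0,0,0,0],[0,0,0,0,0,0]]' 1.4 25; python3 -m inch '[[0,0,1,0,0,0],[0,0,2,0,0,0],[0,0,3,0,0,0],[0,0,3,0,0,0],[0,0,2,0,0,0],[-1,2,1,0,0,0],[-1.3,3,0,0,0,0],[-1.3,3,0,0,0,0],[-1.3,3,0,0,0,0],[-1.3,3,0,0,0,0],[-1,2.4,0,0,0,0],[0,0,0,0,0,0]]'; python3 stray.py w21.png
```

```text
clock: 37.8
tcp_pos: [0.6552, -0.0221, 0.1785]
tcp_rot: [2.221, -2.221, -0.0]
force: [0.1, -0.6, 1.2]
width: 0.044
clock: 38.4
tcp_pos: [0.6553, -0.0221, 0.1787]
tcp_rot: [2.221, -2.221, -0.0]
force: [-0.4, 0.1, 5.9]
width: 0.0204
clock: 39.6
tcp_pos: [0.5811, 0.147, 0.2977]
tcp_rot: [2.229, -2.212, -0.007]
force: [1.1, -0.1, -0.6]
width: 0.0206
[301. 201.] 681 top [0.5783 0.1627 0.0277] mid top [0.5779 0.1629 0.0275] bbox [0.559 0.152 0.003] [0.588 0.175 0.029]
[355. 228.] 1323 top [0.5919 0.1312 0.1298] mid top [0.5918 0.1341 0.1315] bbox [0.523 0.102 0.003] [0.592 0.138 0.133]
[323. 280.] 2609 top [0.5817 0.148  0.1427] mid top [0.5803 0.1471 0.1427] bbox [0.464 0.125 0.003] [0.592 0.166 0.145]
[0.582  0.1444 0.2979] [[0.005, -1.0, -0.002], [-1.0, -0.005, 0.001], [-0.001, 0.002, -1.0]] [-0.64  0.44  0.43  1.78 -0.22  0.97 -1.69]
```

View pics/w21.png

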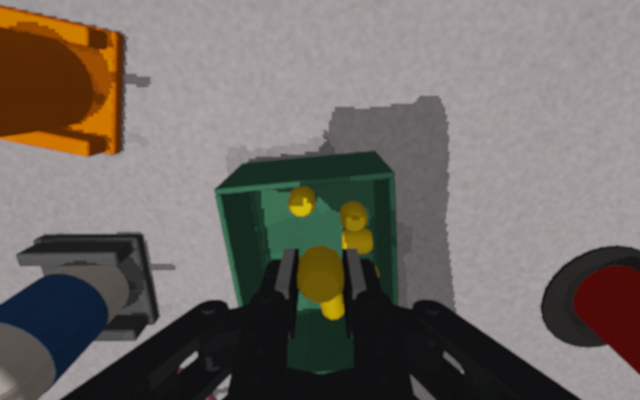

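```bash
python3 -m inch '[[-2,1,-1,0,0,0],[-1.6,0.7,-2,0,0,0],[0,0,-2,0,0,0],[0,0,-1.7,0,0,0],[0,0,0,0,0,0],[0,0,0,0,0,0]]';python3 -m inch '[[0,0,0,0,0,0],[0,0,0,0,0,0],[0,0,0,0,0,0],[0,0,2,0,0,0],[0,0,4,0,0,0],[0,0,4,0,0,0],[0,-2,4,0,0,0],[-2,-4,1,0,0,0],[-2,-4,0,0,0,0],[0,0,0,0,0,0],[0,0,0,0,0,0]]' 3.2; python3 - <<'E'
from h import *
c=cap('scene','s22.png');t=cap('top','t22.png');cap('wrist','w22.png')
a=c['color'][215:290,320:400,::-1]; b=t['color'][125:195,245:305,::-1]
cv2.imwrite('pics/z22.png',np.hstack([cv2.resize(a,(400,375),interpolation=2),cv2.resize(b,(321,375),interpolation=2)]))
E
```

```text
clock: 40.25
tcp_pos: [0.5475, 0.1577, 0.2312]
tcp_rot: [2.218, -2.222, -0.0]
force: [-0.1, 0.7, 0.4]
width: 0.0208
clock: 41.35
tcp_pos: [0.5066, 0.0579, 0.3816]
tcp_rot: [-2.219, 2.224, 0.002]
force: [0.3, 0.3, 0.1]
width: 0.032
```

View pics/z22.png

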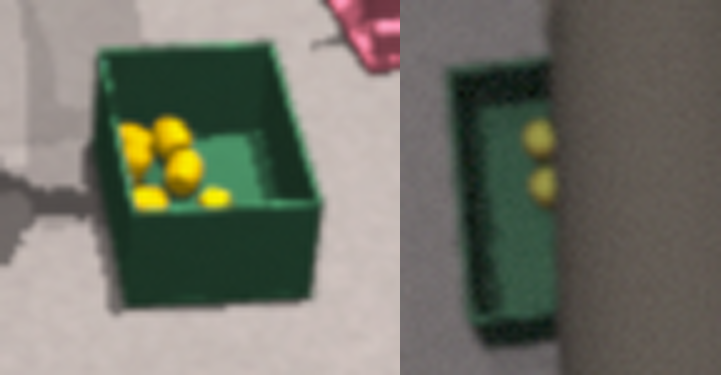

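View pics/s22.png

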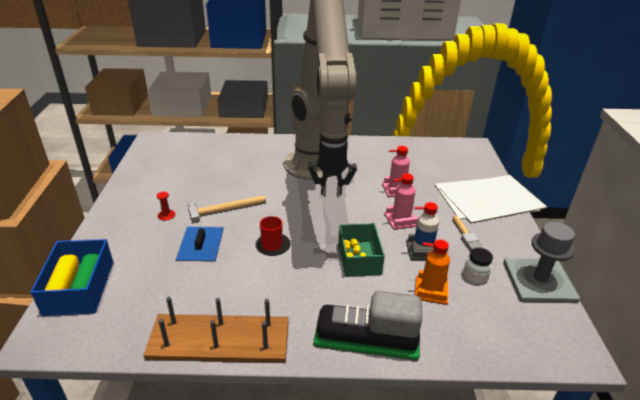

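View pics/w22.png

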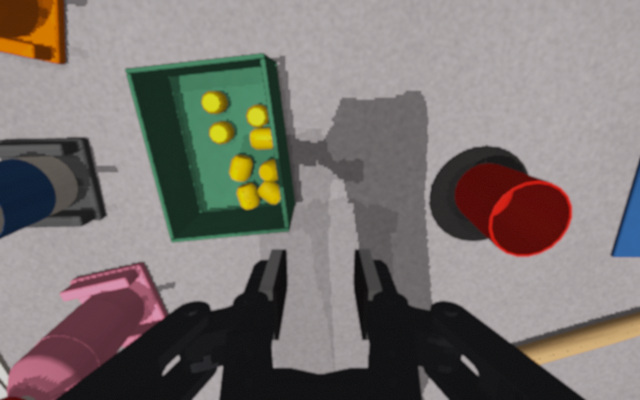

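The tin now holds 8 toggles: 6 from the cup plus 2 strays, all low. No yellow is left on the bench. Measure the tin rim again, then the lid, which was knocked.

```bash
cat > tinm.py <<'E'
from h import *
def tin(c):
    W=cloud(c); hsv=cv2.cvtColor(c['color'],cv2.COLOR_RGB2HSV)
    m=(cv2.inRange(hsv,(45,50,15),(90,255,255))>0)&(abs(W[...,2]-.075)<.005)
    k,l,st,ce=cv2.connectedComponentsWithStats(m.astype(np.uint8))
    P=np.concatenate([W[l==i] for i in range(1,k) if st[i,4]>15])[:,:2]
    P=P[(abs(P[:,0]-.535)<.1)&(abs(P[:,1]-.15)<.08)]
    return cv2.minAreaRect(P.astype(np.float32)),len(P)
def lid(c):
    W=cloud(c); hsv=cv2.cvtColor(c['color'],cv2.COLOR_RGB2HSV)
    roi=(abs(W[...,0]-.47)<.15)&(abs(W[...,1]+.32)<.12)
    mb=(cv2.inRange(hsv,(98,90,30),(125,255,255))>0)&roi&(W[...,2]>.000)&(W[...,2]<.012)
    k,l,st,ce=cv2.connectedComponentsWithStats(cv2.morphologyEx(mb.astype(np.uint8),cv2.MORPH_OPEN,np.ones((3,3),np.uint8)))
    i=1+st[1:,4].argmax(); r=cv2.minAreaRect(W[l==i][:,:2].astype(np.float32))
    mk=roi&(W[...,2]>.029)&(W[...,2]<.042)&(hsv[...,2]<90); b=W[mk]
    return r,st[i],cv2.minAreaRect(b[:,:2].astype(np.float32)),np.median(b,0),len(b)
E
python3 - <<'E'
from tinm import *
c=cap('wrist'); print('tin',tin(c))
for n in('top','scene'):
    c=cap(n); print(n,tin(c)); print(lid(c))
E
```

```text
tin (((0.5350725650787354, 0.15041911602020264), (0.1489138901233673, 0.11048915237188339), 5.940497398376465), 3327)
top (((0.46023300290107727, 0.17286823689937592), (0.004489691462367773, 0.041704244911670685), 5.960771560668945), 23)
(((0.4838772416114807, -0.33945876359939575), (0.11800385266542435, 0.15642744302749634), 89.58756256103516), array([ 412,  155,   40,   49, 1542], dtype=int32), ((0.4833814799785614, -0.3380469083786011), (0.06858441233634949, 0.021873874589800835), 0.031010588631033897), array([ 0.48216751, -0.33688887,  0.03537571]), 147)
scene (((0.5395758152008057, 0.15063637495040894), (0.14894558489322662, 0.11043684929609299), 6.066617965698242), 135)
(((0.4876982867717743, -0.3376786708831787), (0.16285941004753113, 0.11877395212650299), 0.8191414475440979), array([ 177,  227,   46,   34, 1098], dtype=int32), ((0.4894842207431793, -0.33750438690185547), (0.06656283885240555, 0.016543269157409668), 1.0214921236038208), array([ 0.49423149, -0.33642445,  0.03482693]), 89)
```

```bash
python3 -m inch '[[0,-2.5,0.3,0,0,0],[0,-3.5,0.3,0,0,0],[-0.5,-3.7,0.3,0,0,0],[-0.5,-3.7,0.3,0,0,0],[-0.5,-3.7,0.3,0,0,0],[-0.5,-3.7,0.3,0,0,0],[-0.5,-3.7,0,0,0,0],[-0.5,-3.7,0,0,0,0],[-0.5,-3.7,0,0,0,0],[-0.5,-3.7,0,0,0,0],[-0.5,-2.6,0,0,0,0],[-0.5,-1.5,0,0,0,0]]' 4; python3 -m inch '[[0,0,0,0,0,0],[0,0,0,0,0,0]]'; python3 - <<'E'
from tinm import *
c=cap('wrist','w23.png'); print(lid(c)); print(arm.state()['tcp_pos'],arm.state()['joint_positions'].round(2))
E
```

```text
clock: 42.85
tcp_pos: [0.4567, -0.3402, 0.3987]
tcp_rot: [2.217, -2.221, -0.0]
force: [-0.3, -0.7, -0.5]
width: 0.0401
clock: 43.05
tcp_pos: [0.4576, -0.3373, 0.3986]
tcp_rot: [2.222, -2.22, -0.003]
force: [0.0, -0.0, 0.2]
width: 0.0404
(((0.4841044545173645, -0.3390994966030121), (0.15850934386253357, 0.118711918592453), 0.21351544559001923), array([  265,    64,   116,   147, 14567], dtype=int32), ((0.48484086990356445, -0.3394601345062256), (0.019884465262293816, 0.06943009048700333), 89.65132904052734), array([ 0.48768408, -0.33958595,  0.03556424]), 1362)
[ 0.45791493 -0.33669611  0.39855308] [-0.02  0.32  0.73  1.76 -0.23  1.15 -0.79]
```

View pics/w23.png

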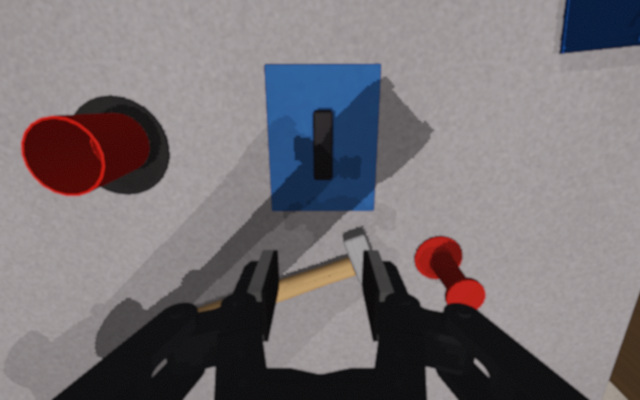

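The lid is at (0.4845,−0.339), yaw ≈ 0, in line with the jaws (bar at wrist (323,145)). Descend on the bar.

```bash
python3 -m inch '[[1.3,-0.1,-3,0,0,0],[1.4,-0.1,-3,0,0,0],[0,0,-4,0,0,0],[0,0,-4,0,0,0],[0,0,-3,0,0,0],[0,0,-2,0,0,0],[0,0,0,0,0,0],[0,0,0,0,0,0]]' 5;python3 - <<'E'
from tinm import *
c=cap('wrist','w24.png'); print(lid(c)); print(arm.state()['tcp_pos'],R.from_rotvec(arm.state()['tcp_rot']).as_matrix().round(4).tolist())
E
```

```text
clock: 43.9
tcp_pos: [0.4848, -0.3391, 0.2092]
tcp_rot: [2.223, -2.218, -0.002]
force: [1.0, -0.2, 0.8]
width: 0.05
(((0.4842391312122345, -0.3390985429286957), (0.15900979936122894, 0.11920034140348434), 0.20629625022411346), array([  203,    93,   237,   258, 41387], dtype=int32), ((0.4850545823574066, -0.3391369581222534), (0.061474233865737915, 0.05907910689711571), 42.81309127807617), array([ 0.48965375, -0.33932661,  0.03568962]), 5330)
[ 0.48497643 -0.33966353  0.21008363] [[0.0016, -1.0, 0.0003], [-1.0, -0.0016, -0.001], [0.001, -0.0003, -1.0]]
```

View pics/w24.png

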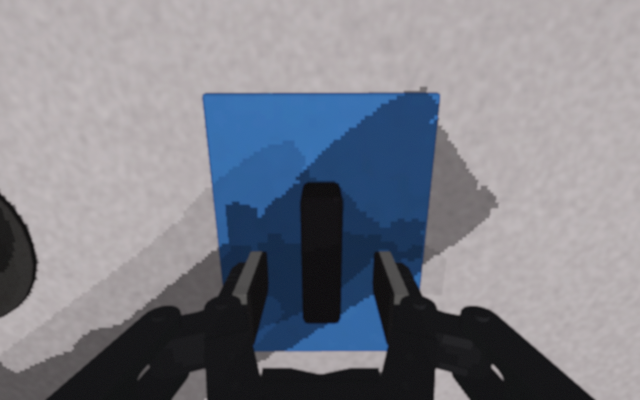

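```bash
python3 -m inch '[[0,0,-1.2,0,0,0],[0,0,-0.8,0,0,0],[0,0,-0.4,0,0,0],[0,0,0,0,0,0],[0,0,0,0,0,0]]';python3 -m inch '[[0,0,0,0,0,0],[0,0,0,0,0,0],[0,0,0,0,0,0],[0,0,0,0,0,0],[0,0,0,0,0,0],[0,0,0,0,0,0]]' 1.2 60;python3 -m inch '[[0,0,0.5,0,0,0],[0,0,1,0,0,0],[0,0,2,0,0,0],[0,0,3,0,0,0],[0,0,3,0,0,0],[0,0,3,0,0,0],[0,0,3,0,0,0],[0,0,2,0,0,0],[0,0,0,0,0,0],[0,0,0,0,0,0]]'; python3 lg.py; python3 - <<'E'
from h import *
c=cap('scene','s25.png'); cap('wrist','w25.png')
E
```

```text
clock: 44.45
tcp_pos: [0.4839, -0.3402, 0.185]
tcp_rot: [2.22, -2.221, -0.001]
force: [0.7, -0.3, -0.0]
width: 0.0499
clock: 45.05
tcp_pos: [0.4841, -0.3403, 0.1854]
tcp_rot: [2.221, -2.221, -0.0]
force: [-1.0, 0.4, 5.3]
width: 0.0189
clock: 46.05
tcp_pos: [0.4835, -0.3397, 0.3594]
tcp_rot: [2.221, -2.22, -0.003]
force: [-0.2, 0.6, -4.5]
width: 0.0188
[-0.     0.41   0.706  1.75  -0.294  1.093 -0.768]
```

View pics/s25.png

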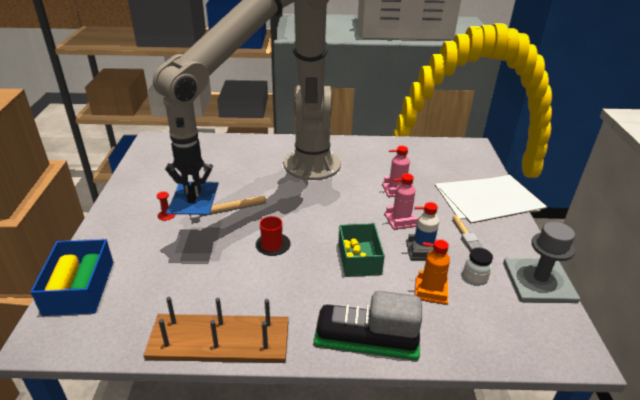

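View pics/w25.png

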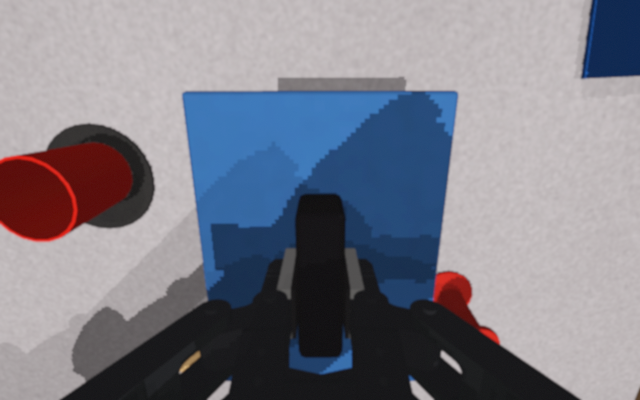

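```bash
python3 -m inch '[[0.1,2,0,0,0,0],[0.4,3,0,0,0,0],[0.4,3.5,0,0,0,0],[0.4,3.5,0,0,0,0],[0.4,3.5,0,0,0,0.01],[0.4,3.5,0,0,0,0.01],[0.4,3.5,0,0,0,0.01],[0.4,3.5,0,0,0,0.01],[0.4,3.5,0,0,0,0.01],[0.4,3.5,0,0,0,0.01],[0.4,3.5,0,0,0,0.01],[0.4,3.5,0,0,0,0.01]]';python3 -m inch '[[0.3,3.2,0,0,0,0.01],[0.3,3,0,0,0,0.014],[0.2,2,0,0,0,0],[0,0.8,0,0,0,0],[0,0,0,0,0,0],[0,0,0,0,0,0],[0,0,0,0,0,0]]'; cat > lidh.py <<'E'
from tinm import *
s=arm.state(); c=cap('wrist','w_lidh.png'); W=cloud(c); hsv=cv2.cvtColor(c['color'],cv2.COLOR_RGB2HSV)
R0=R.from_rotvec(s['tcp_rot']).as_matrix(); h0=s['tcp_pos'][2]-.1854+.006
m=(cv2.inRange(hsv,(98,90,30),(125,255,255))>0)&(abs(W[...,2]-h0)<.02)&(np.hypot(W[...,0]-s['tcp_pos'][0],W[...,1]-s['tcp_pos'][1])<.13)
P=W[m]; A=np.c_[P[:,:2]-P[:,:2].mean(0),np.ones(len(P))]; co=np.linalg.lstsq(A,P[:,2],rcond=None)[0]
print('tcp',s['tcp_pos'].round(4),'lid top plane slope',co.round(4),'expect h',h0)
r=cv2.minAreaRect(P[:,:2].astype(np.float32)); print(len(P),r)
print('tool yaw deg (x axis vs -y)',np.degrees(np.arctan2(R0[1,0],R0[0,0])).round(2)+90, 'tool z',R0[:,2].round(4), 'f',s['force'].round(1),'tau',s['wrist_torque'].round(2))
E
python3 lidh.py; python3 lg.py
```

```text
clock: 47.35
tcp_pos: [0.5283, 0.0613, 0.3584]
tcp_rot: [2.306, -2.128, -0.003]
force: [1.0, -0.2, -2.2]
width: 0.019
clock: 48.05
tcp_pos: [0.5369, 0.148, 0.3598]
tcp_rot: [2.329, -2.104, -0.001]
force: [0.5, 0.4, -2.8]
width: 0.0189
tcp [0.5369 0.148  0.3598] lid top plane slope [-0.0021 -0.0022  0.1802] expect h 0.18035538288281533
45403 ((0.5373708009719849, 0.1485489457845688), (0.15851245820522308, 0.11873771250247955), 5.817507743835449)
tool yaw deg (x axis vs -y) 5.810000000000002 tool z [-0.0019 -0.0014 -1.    ] f [ 0.5  0.4 -2.8] tau [-0.01 -0.02  0.01]
[-0.775  0.307  0.525  1.826 -0.174  1.057 -1.653]
```

View pics/w_lidh.png

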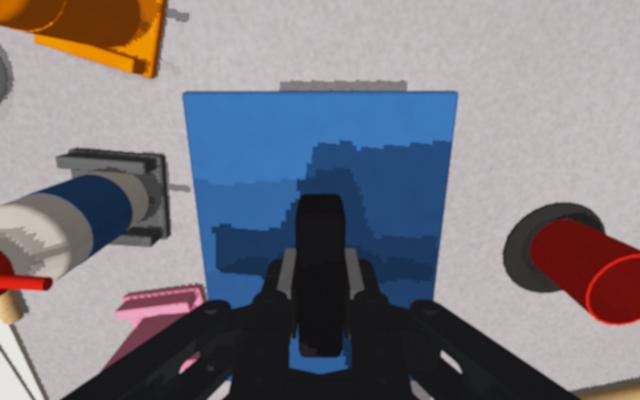

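The held lid measures (0.5374,0.1485), yaw 5.8°; the tin is (0.535,0.1505), 5.9°. Shift −2.4/+2 mm and descend.

```bash
python3 -m inch '[[-0.2,0.2,-1,0,0,0.002],[0,0,-2,0,0,0],[0,0,-2,0,0,0],[0,0,-2,0,0,0],[0,0,-1.5,0,0,0],[0,0,-0.5,0,0,0],[0,0,0,0,0,0],[0,0,0,0,0,0],[0,0,0,0,0,0]]'; python3 lidh.py; python3 -c "
from h import *
cap('scene','s26.png')
a=cv2.imread('pics/s26.png')[190:290,310:420]; cv2.imwrite('pics/s26z.png',cv2.resize(a,None,fx=5,fy=5,interpolation=2))"
```

```text
clock: 49.0
tcp_pos: [0.5355, 0.152, 0.2709]
tcp_rot: [-2.336, 2.1, -0.0]
force: [-0.1, -0.4, -2.8]
width: 0.019
tcp [0.5355 0.152  0.2709] lid top plane slope [ 0.0002 -0.0004  0.0915] expect h 0.09152346728786875
45566 ((0.5363642573356628, 0.15255102515220642), (0.1586938202381134, 0.11914464831352234), 6.238794803619385)
tool yaw deg (x axis vs -y) 6.079999999999998 tool z [ 4.e-04  4.e-04 -1.e+00] f [-0.1 -0.4 -2.8] tau [ 0.03 -0.04 -0.01]
```

View pics/s26z.png

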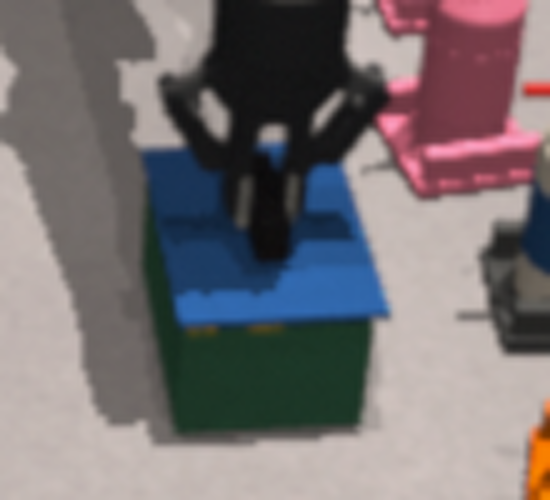

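```bash
python3 -m inch '[[-0.13,-0.2,-0.3,0,0,-0.004],[0,0,-0.3,0,0,0],[0,0,-0.2,0,0,0],[0,0,0,0,0,0],[0,0,0,0,0,0],[0,0,0,0,0,0]]'; python3 lidh.py; python3 - <<'E'
from tinm import *
c=cap('scene','s27.png')
a=c['color'][190:290,310:420,::-1]; cv2.imwrite('pics/s27z.png',cv2.resize(a,None,fx=5,fy=5,interpolation=2))
E
```

```text
clock: 49.7
tcp_pos: [0.5337, 0.15, 0.262]
tcp_rot: [2.331, -2.104, -0.001]
force: [-0.1, -0.4, -2.9]
width: 0.0183
tcp [0.5337 0.15   0.262 ] lid top plane slope [-0.0015 -0.0011  0.0824] expect h 0.08257696860002595
45576 ((0.5338993668556213, 0.15043872594833374), (0.15939253568649292, 0.1189989522099495), 5.93631649017334)
tool yaw deg (x axis vs -y) 5.859999999999999 tool z [-1.3e-03 -4.0e-04 -1.0e+00] f [-0.1 -0.4 -2.9] tau [0.   0.03 0.01]
```

View pics/s27z.png

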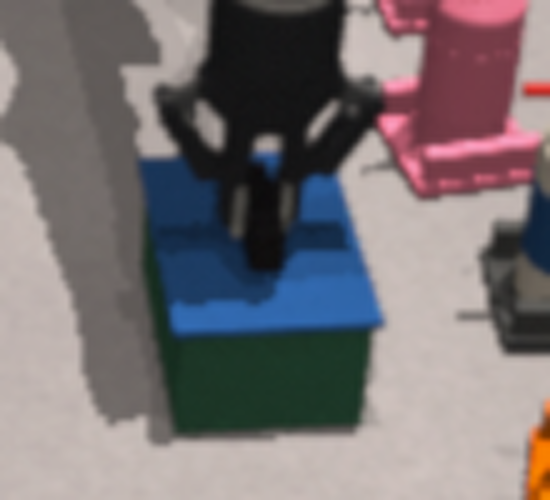

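```bash
cat > chk.py <<'E'
from h import *
c=cap('scene')
def proj(p):
    q=np.linalg.inv(c['M'])@np.r_[p,1]; return np.array([c['cx']+c['fx']*q[0]/-q[2],c['cy']-c['fy']*q[1]/-q[2]])
hsv=cv2.cvtColor(c['color'],cv2.COLOR_RGB2HSV)
g=cv2.inRange(hsv,(45,60,15),(90,255,255)); b=cv2.inRange(hsv,(98,90,30),(125,255,255))
for v in range(248,274,3):
    for n,m in(('g',g),('b',b)):
        u=np.nonzero(m[v,325:400])[0]
        if len(u): print(v,n,u.min()+325,u.max()+325,end=' | ')
    print()
def box(x,y,yaw,a,bb,z):
    r=np.radians(yaw); Rz=np.array([[np.cos(r),-np.sin(r)],[np.sin(r),np.cos(r)]])
    return [proj(np.r_[Rz@np.array(k)+[x,y],z]).round(1) for k in((a,-bb),(a,bb))]
print('tin top front L,R',box(.535,.1505,5.94,.075,.055,.075),'bottom',box(.535,.1505,5.94,.075,.055,0))
print('lid top front L,R',box(.535,.1505,5.94,.08,.06,.0815))
E
python3 chk.py
```

```text
248 g 340 341 | 248 b 343 384 | 
251 g 341 342 | 251 b 343 385 | 
254 g 341 342 | 254 b 343 385 | 
257 g 342 383 | 257 b 345 352 | 
260 g 342 382 | 
263 g 343 382 | 
266 g 343 382 | 
269 g 344 381 | 
272 g 345 381 | 
tin top front L,R [array([345.6, 256.8]), array([384.3, 254.9])] bottom [array([344.2, 276.2]), array([381.7, 274.3])]
lid top front L,R [array([344.2, 256.4]), array([386.7, 254.3])]
```

The scene-view check agrees: the lid's and tin's right edges are offset from prediction by the same ~1.5 px. Nudge +1 mm x and lower to contact.

```bash
python3 -m inch '[[0.1,0,0,0,0,0],[0,0,-0.1,0,0,0],[0,0,0,0,0,0],[0,0,0,0,0,0]]'; python3 -m inch '[[0,0,-0.1,0,0,0],[0,0,0,0,0,0],[0,0,0,0,0,0]]'; python3 lidh.py
```

```text
clock: 50.25
tcp_pos: [0.5346, 0.1499, 0.2609]
tcp_rot: [2.331, -2.104, -0.001]
force: [0.8, 0.2, -2.8]
width: 0.0188
clock: 50.55
tcp_pos: [0.5347, 0.1499, 0.2604]
tcp_rot: [2.331, -2.105, -0.001]
force: [-1.9, 0.5, 3.7]
width: 0.0189
tcp [0.5347 0.1499 0.2604] lid top plane slope [-0.0013 -0.0007  0.0809] expect h 0.08099670979414653
45592 ((0.5350936651229858, 0.15029987692832947), (0.15924224257469177, 0.11925569176673889), 6.164051055908203)
tool yaw deg (x axis vs -y) 5.849999999999994 tool z [-1.4e-03 -1.0e-04 -1.0e+00] f [-1.9  0.5  3.7] tau [-0.08  0.36  0.02]
```

Contact, with the lid at (0.5351,0.1503). Release slowly and lift straight.

```bash
python3 -m inch '[[0,0,0,0,0,0],[0,0,0,0,0,0],[0,0,0,0,0,0],[0,0,0,0,0,0]]' 2.8 20; python3 -m inch '[[0,0,0,0,0,0],[0,0,0,0,0,0],[0,0,1,0,0,0],[0,0,2,0,0,0],[0,0,3,0,0,0],[0,0,4,0,0,0],[0,0,4,0,0,0],[-2,-3,0,0,0,0],[-2,-4,0,0,0,0],[-2,-4,0,0,0,0],[0,0,0,0,0,0],[0,0,0,0,0,0]]' 4.4; python3 - <<'E'
from tinm import *
c=cap('wrist','w28.png'); W=cloud(c);hsv=cv2.cvtColor(c['color'],cv2.COLOR_RGB2HSV)
m=(cv2.inRange(hsv,(98,90,30),(125,255,255))>0)&(abs(W[...,2]-.081)<.01)&(abs(W[...,0]-.535)<.12)&(abs(W[...,1]-.15)<.1)
P=W[m]; A=np.c_[P[:,:2]-P[:,:2].mean(0),np.ones(len(P))]; print(np.linalg.lstsq(A,P[:,2],rcond=None)[0].round(4),cv2.minAreaRect(P[:,:2].astype(np.float32)))
c=cap('scene','s28.png'); cap('top','t28.png')
for n in ('scene','top'):
    c=cap(n);hsv=cv2.cvtColor(c['color'],cv2.COLOR_RGB2HSV);W=cloud(c)
    k,l,st,ce=cv2.connectedComponentsWithStats(cv2.inRange(hsv,(22,100,70),(35,255,255)))
    print(n,[(ce[i].round(0).tolist(),st[i,4]) for i in range(1,k) if st[i,4]>6])
E
```

```text
clock: 51.0
tcp_pos: [0.5347, 0.15, 0.2599]
tcp_rot: [2.331, -2.104, -0.001]
force: [-0.7, 0.1, -0.9]
width: 0.0281
clock: 52.2
tcp_pos: [0.4743, 0.0388, 0.4008]
tcp_rot: [-2.329, 2.107, 0.002]
force: [-0.2, 1.5, -0.1]
width: 0.0438
[-0.0005 -0.0001  0.0807] ((0.5332765579223633, 0.14967146515846252), (0.15569107234477997, 0.12008920311927795), 5.990149974822998)
scene [([490.0, 81.0], np.int32(7462)), ([63.0, 273.0], np.int32(779))]
top [([539.0, 109.0], np.int32(572))]
```

View pics/w28.png

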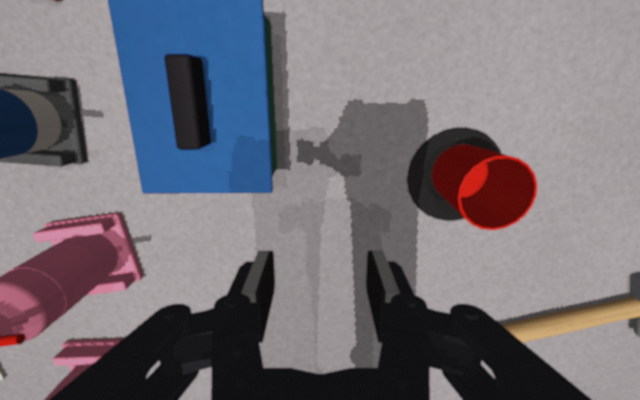

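View pics/s28.png

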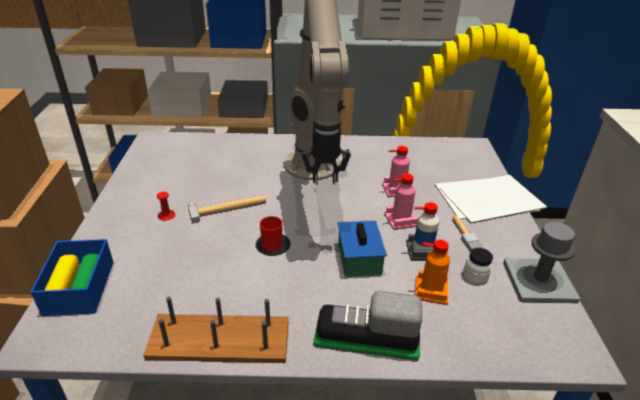

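The lid sits flat (slope under 0.001) and square (6.0° against the tin's 5.9°), and is centred. The cup is upright on its mat and no toggles are left on the bench. Hand in.

```bash
python3 -c "
from bench import arm
print(arm.state()['clock'],arm.sign_off())"
```

```text
the job is handed in; nothing more can be done
52.45 None
```

The job is done and handed in at 52 s of the 210 s allowed; no verdict was reported.

- **Air:** I pressed the white can's red cap down until it stopped, at about 12–15 N. It sprang back to 174 mm, and the tin was still empty at that point.
- **Toggles:** I poured the cup and added the 2 strays. A wrist picture taken before closing showed 8 toggles in the tin (6 poured and 2 strays). The last pictures showed no loose toggles on the bench.
- **Cup:** it stands empty and upright on its black mat, at about (0.484, −0.117).
- **Lid:** it had shifted a few centimetres during the pour, presumably the announced knock, so I measured it again before grasping. It now lies flat (slope under 0.001) and square at 6.0°, against the tin's 5.9°. Just before release its centre was within about 0.5 mm of the tin's.

**Less certain:**
- The last wrist picture cut off one end of the lid, so its final position along x comes from the visible edge and the measurement before release.
- The scene camera reads positions along x about 4–8 mm higher than the other views. For grasps and the lid I relied mainly on the wrist camera. The cup was placed from the scene and top views, where I took a position between the two.

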